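# Set out the coin window display

## Robot

A 6-joint arm with a two-finger parallel gripper is mounted at the origin on the work surface. World frame = base frame: x ahead of the robot, y to its left, z up, the work surface at z = 0. Lengths are in mm, angles in rad, forces in N, time in s.
With the tool pointing down it reaches from about 275 to 1000 mm from the base axis. Payload 8.4 kg.
Tool frame: the origin (TCP) lies at the very end of the fingers, on their centre line; the grasp point (between the pads) lies 19 mm behind it (r.tcp_to_grasp is the distance from the TCP to the grasp point, in mm); z points along the fingers, y is the line along which they close (so a half turn about z gives the same grasp; the last joint's range is limited). The gripper opens to 85 mm and grips with 20 to 120 N. Pads are 22 mm wide; open, the fingers measure 114 mm over their backs; the gripper's body (76 mm by 85 mm) begins 54 mm behind the grasp point. The pads swing forward as they close: fully open they stand 13 mm farther back than shut.
Start: joints at [1.115, 0.353, 1.633, -0, 1.155, -0.002], TCP at [273.989, 561.745, 231.281] pointing down, gripper open.
Joint ranges: [-2.63, 2.63], [-0.92, 2.1], [0.06, 2.66], [-1.3, 4.44], [0, 2.69], [-3.02, 3.02]. Speed limits (rad/s): [2.22, 2.22, 2.79, 3.14, 3.14, 3.14].

## Interface

Orientations are given as [roll, pitch, yaw] about the fixed x, y, z axes, in that order (R = Rz(yaw) Ry(pitch) Rx(roll)).
In Python, from rig import r gives the robot as it stands. The module is installed in compiled form; this text tells all that it offers.
- The arm moves only by the tool play_rows, never from a script. Its argument "rows" is a list of rows, each an object with "dp": the shift along the tool's x, y, z in units of 40 mm (1.0 is 40 mm), a list of three; "turn": the turn, a rotation vector about the tool's x, y, z in units of 6 degrees (1.0 is 6 degrees), a list of three; "fingers": the closure, from 0 (fully open) to 1 (shut). In form: [{"dp": [tx, ty, tz], "turn": [wx, wy, wz], "fingers": fingers}, ...]. A call has 1 to 5 rows; each row shifts and turns the commanded pose from where the row before left it, along the tool's axes as they then stand; what a row does not reach is not made up. A row lasts 1/12 s, in which the tool goes at most 41.7 mm and 7.16 degrees, less where a joint would pass 70% of its speed; a pose out of reach is approached as far as the arm can. A call is refused whole if a number of a shift passes 1 or a number of a turn 1, either way. A call with a gripper value outside its range is refused whole. The fingers move at their own pace and stop on an object; "force" is the grip in N (left out, the last holds). Time passes only in rows, so rows that do not move let the fingers close. It gives the time, the measured TCP pose, the force, the opening and the grip force at its end, in the units of the state.
- r.sense(): the state, without advancing time (a new reading comes with each control period).
- r.grab_frame(name): name is "scene" or "top" or "wrist"; returns a dict with "pixels" (384x512x3 uint8, red, green, blue), "fx", "fy", "cx", "cy" (pixels), "pose" (4x4, takes a point from camera to world coordinates). Camera axes: x right, y down, z forward; pixel columns grow to the right and rows downward; lengths in mm; the calibration is good to about 2 mm. A picture is of the moment at which its call begins. There is no depth.
- r.sign_off(): hands the job in; it is judged then, once.
The state is a dict: "clock": time; "qpos": joint angles; "qvel": joint speeds; "joint_efforts": joint torques, N m; "eef_pos": TCP position; "tcp_rot": TCP orientation; "contact_force": force on the tool from outside, world axes, zero at the start; "wrist_torque": the same for the moment, N m; "opening": opening from 0.0 (shut) to 1.0 (fully open); "grasp_force": force on a finger pad.
Only numpy, scipy, OpenCV 4.12 (cv2) and the standard library are available. Lean on these libraries where they do the work, as an engineer would, in place of code of your own. Each camera call takes 0.05 s, during which the arm holds its last target. There are 200 camera calls.

## Task

Set out the coin display at the teller's window: push all the grey coin cases into a tight side-by-side row in the corner of the wooden L-shaped fence, the first right in the corner and every case with a short end square and flush against the long rail. Unfold the kickstand of the price-card frame fully, then stand the frame on it in the middle of the felt pad, squarely facing the pad's window end, with its bottom edge on the window half of the pad and the kickstand's foot on the other half. Let go of everything and leave the dish, stapler, magnifying glass and coin tubes where they are.

Things in the scene. Friction and masses are not known exactly. Their poses are not given: they have to be found in the camera images.
- frame: Wooden price-card frame, 150 mm long (x), 64 mm wide (y), 12 mm thick (z), about 0.3 kg. It starts face down on the counter, folded kickstand on top. Origin: centre of the face (its underside as it lies); x points from the bottom edge to the top edge, z out of the back. Standing, x points up and z away from the side it faces.
- frame_bottom (a point): Middle of the frame's bottom edge (75 mm to -x of the origin, mid-thickness).
- frame_top (a point): Middle of the frame's top edge (75 mm to +x of the origin, mid-thickness).
- kickstand (a joint): Angle of the black kickstand strut on the frame's back: 0 folded flat, 0.70 rad fully unfolded (a stop). Friction hinge (0.05 N m): it stays where left, but gives a little if the foot is dragged toward the frame. May start a little open. At 0.70 the standing frame leans back about 0.36 rad from upright.
- kickstand_hinge (a point): Middle of the strut's hinge pin, on the frame's back 30 mm from the origin toward the top edge, 13 mm from the face; the pin runs along the frame's y.
- kickstand_tab (a point): Grip point of the pull tab near the strut's free end, 82 mm from the hinge pin, 22 mm out. The tab is 24 mm wide (frame y), 8 mm thick, and sticks out of the strut from 4 to 30 mm above the pin line. Folded, the strut (36 mm wide, 5 mm thick) runs from the hinge toward the frame's bottom edge; unfolding swings the tab end up off the back.
- kickstand_foot (a point): Middle of the strut's free end, 100 mm from the hinge pin: the foot that rests on the counter when the frame stands.
- pad: Grey felt pad with a thin brass border, let in level with the counter (no step), 160 mm (x) by 120 mm (y), fixed. Origin: its centre on the counter; its +x end is the one nearer the window, so a frame facing the window faces pad +x.
- fence: L-shaped light wood fence, fixed, rails 20 mm high, 15 mm thick. Origin: inner corner at counter level. The long rail runs 260 mm along -y, inner face at x = 0; the short rail 125 mm along -x, inner face at y = 0; cases go on the -x, -y side. Well placed, case centres are at x = -50 mm, y = -30, -90, -150, -210 mm, the cases' x along the fence's x (either way round).
- case1: Lidded grey plastic coin case, 100 mm (its x) by 60 mm (its y), 30 mm high, about 0.35 kg, with a grip ridge on top: 70 mm long along x, 16 mm thick along y, 24 mm high (so from 30 to 54 mm above the counter). Origin: centre of its underside; z up. None when absent: three or four cases are there. All cases are alike.
- case2: Lidded grey plastic coin case, 100 mm (its x) by 60 mm (its y), 30 mm high, about 0.35 kg, with a grip ridge on top: 70 mm long along x, 16 mm thick along y, 24 mm high (so from 30 to 54 mm above the counter). Origin: centre of its underside; z up. None when absent: three or four cases are there. All cases are alike.
- case3: Lidded grey plastic coin case, 100 mm (its x) by 60 mm (its y), 30 mm high, about 0.35 kg, with a grip ridge on top: 70 mm long along x, 16 mm thick along y, 24 mm high (so from 30 to 54 mm above the counter). Origin: centre of its underside; z up. None when absent: three or four cases are there. All cases are alike.
- case4: Lidded grey plastic coin case, 100 mm (its x) by 60 mm (its y), 30 mm high, about 0.35 kg, with a grip ridge on top: 70 mm long along x, 16 mm thick along y, 24 mm high (so from 30 to 54 mm above the counter). Origin: centre of its underside; z up. None when absent: three or four cases are there. All cases are alike.
- dish: Round brass change dish, 124 mm across, 18 mm high; leave alone. Origin: centre of its underside.
- stapler: Black steel stapler, 140 mm long (x), 55 mm high; leave alone. Origin: centre of its underside.
- magnifier: Round magnifying glass, 100 mm across, horn handle 100 mm to its -x, 12 mm high; leave alone. Origin: centre of the lens on the counter.
- tube1: Grey plastic coin tube standing upright, 42 mm across, 87 mm tall; leave alone. Origin: centre of its underside.
- tube2: A second such coin tube; leave alone.
Things that resemble listed ones, but are neither listed nor needed, are in the scene too. There is more than one size of the frame; the job needs the largest.

How it is judged (in metres and radians):
On the way, in this order (a step that is already met when the one before it is completed fails the run):
1. the kickstand is unfolded (value of joint kickstand above 0.6 rad), for 0.2 s.
2. the frame stands on its kickstand on the pad (value of joint kickstand above 0.5 rad and angle between frame's own x axis and vertical between 0.17 and 0.55 rad and height (world z) of frame_top above 0.12 m and height (world z) of frame_bottom below 0.012 m and height (world z) of kickstand_foot below 0.01 m and x of frame_bottom in the frame of pad between 0 and 0.08 m and y of frame_bottom in the frame of pad between -0.06 and 0.06 m and x of kickstand_foot in the frame of pad between -0.08 and 0 m and y of kickstand_foot in the frame of pad between -0.06 and 0.06 m and angle between the y axis of frame and the y axis of pad, either way round below 0.26 rad), for 0.2 s.
At the end, for the whole second after the job is handed in: Frame leans back 0.17-0.55 rad on its open kickstand (over 0.5), bottom edge on the pad's +x half, foot on the other half, facing pad +x within 0.26 rad. Each case flat, square within 0.06 rad, within 4.5 mm of the long rail; row from the corner, its gaps adding to under 6 mm. All at rest (all of step 2 and linear speed of each of frame, case1, case2, case3, case4 below 0.02 m/s and x of case1 in the frame of fence between -0.0545 and -0.045 m and angle between the x axis of each of case1, case2, case3, case4 and the x axis of fence, either way round below 0.06 rad and angle between each of case1, case2, case3, case4's own z axis and vertical below 0.06 rad and height (world z) of case1 between -0.01 and 0.006 m and (y of case1 in the frame of fence between -0.036 and -0.027 m or y of case1 in the frame of fence between -0.096 and -0.087 m or y of case1 in the frame of fence between -0.156 and -0.147 m or y of case1 in the frame of fence between -0.216 and -0.207 m) and x of case2 in the frame of fence between -0.0545 and -0.045 m and height (world z) of case2 between -0.01 and 0.006 m and (y of case2 in the frame of fence between -0.036 and -0.027 m or y of case2 in the frame of fence between -0.096 and -0.087 m or y of case2 in the frame of fence between -0.156 and -0.147 m or y of case2 in the frame of fence between -0.216 and -0.207 m) and x of case3 in the frame of fence between -0.0545 and -0.045 m and height (world z) of case3 between -0.01 and 0.006 m and (y of case3 in the frame of fence between -0.036 and -0.027 m or y of case3 in the frame of fence between -0.096 and -0.087 m or y of case3 in the frame of fence between -0.156 and -0.147 m or y of case3 in the frame of fence between -0.216 and -0.207 m) and x of case4 in the frame of fence between -0.0545 and -0.045 m and height (world z) of case4 between -0.01 and 0.006 m and (y of case4 in the frame of fence between -0.036 and -0.027 m or y of case4 in the frame of fence between -0.096 and -0.087 m or y of case4 in the frame of fence between -0.156 and -0.147 m or y of case4 in the frame of fence between -0.216 and -0.207 m) and (y of case1 in the frame of fence between -0.036 and -0.027 m or y of case2 in the frame of fence between -0.036 and -0.027 m or y of case3 in the frame of fence between -0.036 and -0.027 m or y of case4 in the frame of fence between -0.036 and -0.027 m) and (y of case1 in the frame of fence between -0.096 and -0.087 m or y of case2 in the frame of fence between -0.096 and -0.087 m or y of case3 in the frame of fence between -0.096 and -0.087 m or y of case4 in the frame of fence between -0.096 and -0.087 m) and (y of case1 in the frame of fence between -0.156 and -0.147 m or y of case2 in the frame of fence between -0.156 and -0.147 m or y of case3 in the frame of fence between -0.156 and -0.147 m or y of case4 in the frame of fence between -0.156 and -0.147 m)); the robot touches nothing.
It fails at once if the dish is displaced by more than 40 mm (distance of dish from where it was at the start of the episode above 0.04 m).
It fails at once if the stapler is displaced by more than 40 mm (distance of stapler from where it was at the start of the episode above 0.04 m).
It fails at once if the magnifier is displaced by more than 40 mm (distance of magnifier from where it was at the start of the episode above 0.04 m).
It fails at once if the tube is displaced by more than 40 mm (distance of tube1 from where it was at the start of the episode above 0.04 m).
It fails at once if the tube is displaced by more than 40 mm (distance of tube2 from where it was at the start of the episode above 0.04 m).
Of case1, case2, case3, case4 only 3 to 4 are there at a start; the rules pass over those that are not, and their reading is None.
At some moment in a run one of case1, case2, case3, case4 may be knocked a few centimetres aside while the robot is not near it.
Once in a run the grip may slacken for a moment while it holds something.
It also fails if it takes over 208 s, if anything falls off the work surface, if the arm or the gripper's body presses on something with over 40 N, if the wrist force passes 120 N, or if a joint passes its speed limit or range.

## Working session

There is one attempt and no reset: what is moved stays moved. The work goes in short steps, Python scripts to look and compute and a tool call to move; the robot and the scene stay as the last step left them, time stands still between calls to the robot, and variables do not carry over. Pictures are saved under pics/ and viewed, at most 14 in all, crops included, and the job is handed in when it is done.

Besides the shell and the picture viewer there is one more tool, called after "Emit:" as name([rows], argument=value, ...), one row to a line, values as JSON. play_rows: Moves the arm, as the interface text tells. Its arguments: {"type":"object","properties":{"rows":{"type":"array"},"force":{"type":"number"}},"required":["rows"]}

```bash
mkdir -p pics; cat > h.py <<'E'
import numpy as np, cv2
from rig import r
from scipy.spatial.transform import Rotation as R
def cam(n,save=None):
    f=r.grab_frame(n)
    if save: cv2.imwrite(f'pics/{save}.png',cv2.cvtColor(f['pixels'],cv2.COLOR_RGB2BGR))
    return f
def pt(f,u,v,z=0):
    T=np.array(f['pose']); d=T[:3,:3]@np.array([(u-f['cx'])/f['fx'],(v-f['cy'])/f['fy'],1.])
    o=T[:3,3]; return (o+d*(z-o[2])/d[2])
def px(f,P):
    T=np.array(f['pose']); c=T[:3,:3].T@(np.asarray(P,float)-T[:3,3])
    return np.array([f['cx']+f['fx']*c[0]/c[2],f['cy']+f['fy']*c[1]/c[2]])
E
python3 - <<'E'
from h import *
for n in ['top','scene','wrist']:
    f=cam(n,n+'0'); print(n,f['fx'],np.round(f['pose'],3).tolist())
print(r.sense())
E
```

```text
top 393.54172561212295 [[0.02, -0.998, 0.064, 523.365], [-1.0, -0.019, 0.012, 22.013], [-0.011, -0.064, -0.998, 1125.569], [0.0, 0.0, 0.0, 1.0]]
scene 470.0546301411219 [[-0.264, 0.653, -0.71, 1784.318], [0.964, 0.194, -0.18, 319.904], [0.02, -0.732, -0.681, 1169.967], [0.0, 0.0, 0.0, 1.0]]
wrist 266.8467334892113 [[0.439, 0.854, 0.279, 202.116], [0.898, -0.417, -0.138, 598.183], [-0.002, 0.311, -0.95, 373.769], [0.0, 0.0, 0.0, 1.0]]
{'clock': 0.15, 'qpos': array([ 1.11461439e+00,  3.53500476e-01,  1.63393861e+00, -1.56988620e-05,
        1.15522945e+00, -2.39233535e-03]), 'qvel': array([-0.00096866, -0.00124256, -0.0030186 ,  0.00069552,  0.00067718,
        0.00041562]), 'joint_efforts': array([ 4.84141565e-04, -6.05631852e+01, -3.42344213e+01, -7.62015202e-05,
        5.95869496e-03,  4.57766203e-05]), 'eef_pos': array([273.82558634, 561.42162625, 230.73758603]), 'tcp_rot': array([-3.14051673e+00,  1.17819399e-05,  2.68780940e+00]), 'contact_force': array([-0.40035455, -0.0124426 ,  1.16949449]), 'wrist_torque': array([ 0.04204759, -0.01653088,  0.03436718]), 'grasp_force': 0.0, 'opening': 0.9984423338238031}
```

View pics/top0.png

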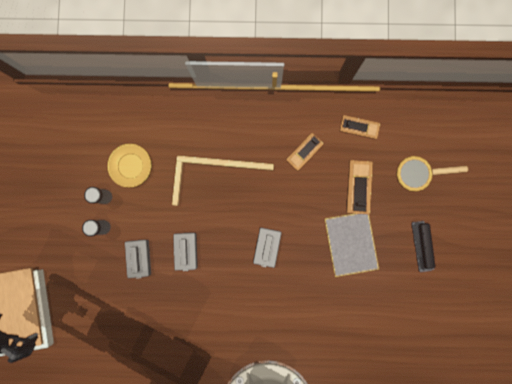

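View pics/scene0.png

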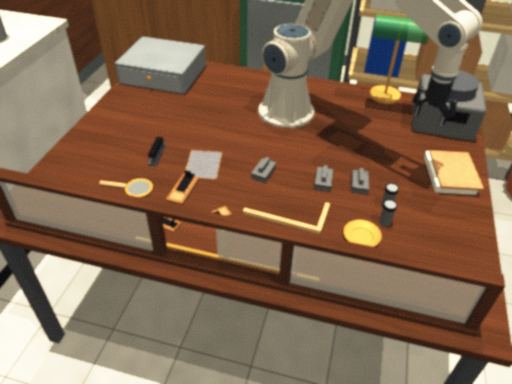

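Top view: there are three grey cases at (137,259), (185,252) and (267,248). The fence corner is at about (180,160), with the long rail running to (273,166). The dish is at (129,165), the tubes at (93,195) and (91,228), the pad at (352,244), the stapler at (424,246) and the magnifier at (415,173). Frame candidates are (360,187), the largest, plus (305,151) and (360,126), both smaller. I choose (360,187) and will check it in a crop.

```bash
python3 - <<'E'
import cv2
i=cv2.imread('pics/top0.png')
cv2.imwrite('pics/c1.png',cv2.resize(i[145:285,118:298],None,fx=4,fy=4,interpolation=cv2.INTER_CUBIC))
cv2.imwrite('pics/c2.png',cv2.resize(i[150:285,280:440],None,fx=4,fy=4,interpolation=cv2.INTER_CUBIC))
E
```

```text
(no output)
```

View pics/c1.png

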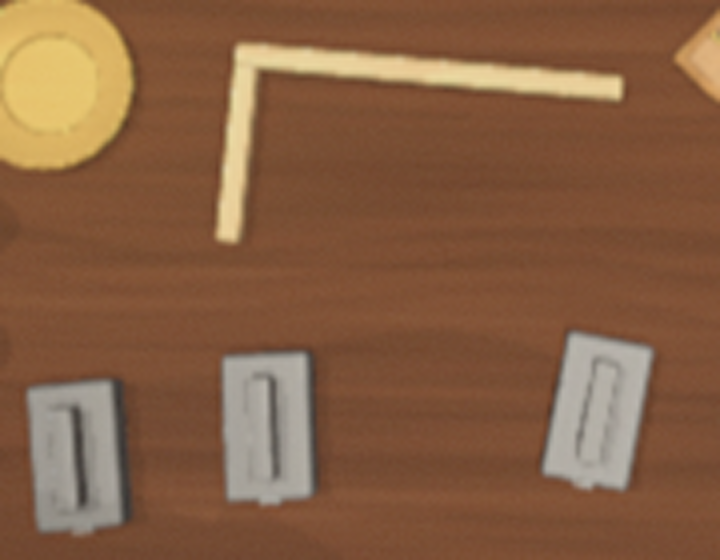

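View pics/c2.png

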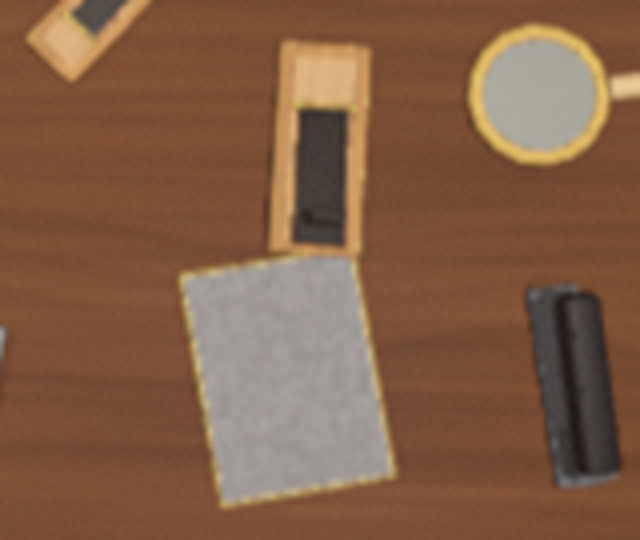

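Close crops: c2 confirms the largest frame. Its strut hinge is at the window end and the tab at the pad end, so lifting the top edge makes it face +x. c1 shows three cases with ridges and the fence's inner corner near (258,68), which is full-image (182.5,162). Next I measure.

```bash
cat > meas.py <<'E'
from h import *
def comps(m,amin=150):
    n,l,s,c=cv2.connectedComponentsWithStats(m.astype(np.uint8))
    return [(l==i) for i in range(1,n) if s[i,4]>amin]
def rect(f,m,z,big=8):
    # subpixel-ish: outline points -> plane -> minAreaRect
    c=max(cv2.findContours(m.astype(np.uint8),cv2.RETR_EXTERNAL,cv2.CHAIN_APPROX_NONE)[0],key=cv2.contourArea)[:,0]
    P=np.array([pt(f,u,v,z)[:2] for u,v in c],np.float32)
    (cx,cy),(w,h),a=cv2.minAreaRect(P); b=cv2.boxPoints(((cx,cy),(w,h),a))
    e=b[1]-b[0]; e2=b[2]-b[1]; e=e if np.hypot(*e)>np.hypot(*e2) else e2
    ang=np.arctan2(e[1],e[0]); ang=(ang+np.pi/2)%np.pi-np.pi/2
    return np.round([cx,cy,max(w,h),min(w,h)],1),round(float(ang),3)
E
python3 - <<'E'
from meas import *
f=cam('top'); I=f['pixels']; H=cv2.cvtColor(I,cv2.COLOR_RGB2HSV); h,s,v=[H[...,i].astype(int) for i in range(3)]
roi=np.zeros(h.shape,bool); roi[100:300,60:460]=1
gray=(s<50)&(v>110)&roi
print('gray'); 
for m in comps(gray): print(rect(f,m,30),rect(f,m,0),m.sum())
fen=(v>165)&(s<120)&(s>50)&roi
print('fence/light')
for m in comps(fen,100): 
    print(rect(f,m,20),m.sum(),np.argwhere(m).mean(0)[::-1])
ora=(v>130)&(s>110)&(h<20)&roi
print('orange')
for m in comps(ora,60): print(rect(f,m,12),m.sum(),np.argwhere(m).mean(0)[::-1])
print([I[187,345:376].tolist(), I[160,220].tolist(),I[180,360].tolist()][1:])
for u,vv in [(182.5,162),(274,170),(178.5,205)]: print(pt(f,u,vv,0),pt(f,u,vv,20))
E
```

```text
gray
(array([ 660.4, -396.3,   73.1,   72.2]), -0.003) (array([ 664.1, -407.8,   75.1,   74.2]), -0.003) 573
(array([582.9, 503.8,  40.3,  39.2]), 0.819) (array([584.5, 517. ,  41.4,  40.3]), 0.819) 176
(array([ 461.6, -223. ,  153.6,  115.4]), 0.188) (array([ 459.9, -229.7,  157.8,  118.5]), 0.188) 2333
(array([490.7, 503.7,  39.5,  36.1]), -1.55) (array([489.8, 516.9,  40.6,  37.1]), -1.55) 173
(array([445. ,   9.9, 102.4,  60.2]), -0.176) (array([442.9,   9.6, 105.2,  61.9]), -0.176) 794
(array([430. , 237.6, 101.9,  58.3]), 0.034) (array([427.4, 243.5, 104.7,  59.9]), 0.034) 756
(array([407.2, 370.5, 101.9,  58.6]), 0.114) (array([404.1, 380.1, 104.7,  60.2]), 0.114) 711
fence/light
(array([620. , 138.1, 276. , 141.7]), 1.502) 845 [209.62366864 168.93017751]
(array([ 661.6, -400.2,   79.6,   78.4]), -0.003) 102 [413.94117647 172.94117647]
(array([ 668.8, -250.1,   42.2,   31.2]), -1.568) 167 [360.65269461 169.53892216]
(array([ 671.1, -488.6,   76.9,   16.3]), -1.461) 161 [445.62732919 170.22981366]
orange
(array([ 778.4, -325.2,  267.4,   51.6]), 1.369) 561 [371.39393939 127.761
[... 676 characters left out ...]
551) 88 [164.73863636 213.22727273]
(array([513.1, 356.2, 164.9,   9.7]), 1.562) 133 [143.03759398 220.19548872]
(array([511.4, 113.1, 150. ,  21. ]), 1.53) 144 [230.27083333 223.95833333]
(array([ 375.6, -281. ,  217.8,   32.3]), 1.5) 151 [369.50331126 272.75496689]
(array([381.9, 127.2, 131.9,   5.6]), -1.549) 97 [224.02061856 268.89690722]
(array([ 368.3, -268.4,   83.4,    5.5]), -1.549) 72 [364.81944444 277.09722222]
[[217, 185, 133], [68, 57, 52]]
[683.57153592 257.48184276   0.        ] [680.72486731 253.29784349  20.        ]
[665.268118    -6.97662218   0.        ] [662.74667895  -6.46151487  20.        ]
[559.21076556 264.94678241   0.        ] [558.5738372 260.6301402  20.       ]
```

```bash
cat > plan.py <<'E'
from h import *
import sys
def Rt(yaw,t=0): return R.from_euler('z',yaw)*R.from_euler('y',t)*R.from_euler('x',np.pi)
def cur():
    s=r.sense(); return s, np.array(s['eef_pos']), R.from_euler('xyz',s['tcp_rot'])
def go(p,Rg,p0=None,R0=None,vmax=38):
    """translation phase then turn phase: prints n x row"""
    if p0 is None: s,p0,R0=cur()
    d=R0.inv().apply(np.asarray(p,float)-p0)/40; w=(R0.inv()*Rg).as_rotvec()/np.radians(6)
    n=max(1,int(np.ceil(np.abs(d).max()*40/vmax))); m=max(1,int(np.ceil(np.abs(w).max()/1.0)))
    print('shift',n,'x',np.round(d/n,3).tolist(),'| turn',m,'x',np.round(w/m,3).tolist())
def st():
    s=r.sense(); print('t',round(s['clock'],2),'p',np.round(s['eef_pos'],1),'rot',np.round(s['tcp_rot'],3),'F',np.round(s['contact_force'],1),'op',round(s['opening'],3),'g',round(s['grasp_force'],1))
E
python3 - <<'E'
from plan import *
go([430,237.6,100],Rt(.034))
f=cam('top')
q=[(283,41),(371,46),(358,254),(269,249)]
P=np.array([pt(f,280+(a-1.5)/4,150+(b-1.5)/4,12) for a,b in q]); print(np.round(P,1)); print(np.linalg.norm(P-np.roll(P,-1,0),axis=1))
d=(P[0]+P[1]-P[2]-P[3]); print('frame c',P.mean(0),'ang',np.arctan2(d[1],d[0]))
E
```

```text
shift 8 x [-0.882, -0.695, 0.409] | turn 26 x [-0.0, 0.0, 0.975]
[[ 696.8 -223.3   12. ]
 [ 694.3 -285.6   12. ]
 [ 546.5 -276.7   12. ]
 [ 548.8 -214.2   12. ]]
[ 62.41331069 148.08275055  62.59892401 148.24952733]
frame c [ 621.60826494 -249.94355741   12.        ] ang -0.06064295770391554
```

Emit:
play_rows([
  {"dp":[-0.882,-0.695,0.409],"turn":[0,0,0.975],"fingers":0},
  {"dp":[-0.81,-0.78,0.409],"turn":[0,0,0.975],"fingers":0},
  {"dp":[-0.72,-0.86,0.409],"turn":[0,0,0.975],"fingers":0},
  {"dp":[-0.63,-0.93,0.409],"turn":[0,0,0.975],"fingers":0},
  {"dp":[-0.53,-0.99,0.409],"turn":[0,0,0.975],"fingers":0},
])

```text
clock: 0.67
eef_pos: [282.1, 372.4, 159.3]
tcp_rot: [3.141, 0.0, 2.171]
contact_force: [0.2, -0.2, -0.9]
opening: 1.001
grasp_force: 0.0
```

Emit:
play_rows([
  {"dp":[0,0,0],"turn":[0,0,1],"fingers":0},
  {"dp":[0,0,0],"turn":[0,0,1],"fingers":0},
  {"dp":[0,0,0],"turn":[0,0,1],"fingers":0},
  {"dp":[0,0,0],"turn":[0,0,1],"fingers":0},
  {"dp":[0,0,0],"turn":[0,0,1],"fingers":0},
])

```text
clock: 1.08
eef_pos: [281.6, 374.2, 160.1]
tcp_rot: [3.142, -0.0, 1.648]
contact_force: [0.1, -0.1, -0.4]
opening: 1.003
grasp_force: 0.0
```

Emit:
play_rows([
  {"dp":[0,0,0],"turn":[0,0,1],"fingers":0},
  {"dp":[0,0,0],"turn":[0,0,1],"fingers":0},
  {"dp":[0,0,0],"turn":[0,0,1],"fingers":0},
  {"dp":[0,0,0],"turn":[0,0,1],"fingers":0},
  {"dp":[0,0,0],"turn":[0,0,1],"fingers":0},
])

```text
clock: 1.5
eef_pos: [281.5, 374.3, 160.0]
tcp_rot: [-3.142, -0.0, 1.125]
contact_force: [-0.4, -0.6, -0.5]
opening: 1.002
grasp_force: 0.0
```

Emit:
play_rows([
  {"dp":[0,0,0],"turn":[0,0,1],"fingers":0},
  {"dp":[0,0,0],"turn":[0,0,1],"fingers":0},
  {"dp":[0,0,0],"turn":[0,0,1],"fingers":0},
  {"dp":[0,0,0],"turn":[0,0,1],"fingers":0},
  {"dp":[0,0,0],"turn":[0,0,1],"fingers":0},
])

```text
clock: 1.92
eef_pos: [281.5, 374.3, 160.0]
tcp_rot: [-3.142, -0.0, 0.601]
contact_force: [-0.4, -0.7, 0.9]
opening: 1.002
grasp_force: 0.0
```

Emit:
play_rows([
  {"dp":[0,0,0],"turn":[0,0,1],"fingers":0},
  {"dp":[0,0,0],"turn":[0,0,1],"fingers":0},
  {"dp":[0,0,0],"turn":[0,0,1],"fingers":0},
  {"dp":[0,0,0],"turn":[0,0,1],"fingers":0},
  {"dp":[0,0,0],"turn":[0,0,1],"fingers":0},
])

```text
clock: 2.33
eef_pos: [281.6, 374.3, 160.0]
tcp_rot: [-3.142, -0.0, 0.078]
contact_force: [-0.2, 0.8, -0.5]
opening: 0.999
grasp_force: 0.0
```

```bash
python3 -c "
from plan import *
st();go([430,237.6,100],Rt(.034))"
```

```text
t 2.33 p [281.6 374.3 160. ] rot [-3.142 -0.     0.078] F [-0.2  0.8 -0.5] op 0.999 g 0.0
shift 4 x [0.859, 0.924, 0.375] | turn 1 x [-0.0, -0.0, 0.417]
```

Emit:
play_rows([
  {"dp":[0.86,0.92,0.375],"turn":[0,0,0],"fingers":0},
  {"dp":[0.86,0.92,0.375],"turn":[0,0,0],"fingers":0},
  {"dp":[0.86,0.92,0.375],"turn":[0,0,0],"fingers":0},
  {"dp":[0.86,0.92,0.375],"turn":[0,0,0.42],"fingers":0},
  {"dp":[0,0,0],"turn":[0,0,0],"fingers":0.3},
], force=40)

```text
clock: 2.75
eef_pos: [403.3, 263.0, 110.9]
tcp_rot: [3.14, 0.0, 0.033]
contact_force: [-0.1, 0.2, -0.3]
opening: 0.883
grasp_force: 0.0
```

```bash
python3 -c "
from plan import *
cam('wrist','w1')
st();go([430,237.6,34],Rt(.034))"
```

```text
t 2.8 p [401.6 264.5 111.5] rot [3.141e+00 1.000e-03 3.400e-02] F [-1.   0.  -0.2] op 0.808 g 0.0
shift 3 x [0.23, 0.232, 0.646] | turn 1 x [0.01, 0.009, -0.003]
```

View pics/w1.png

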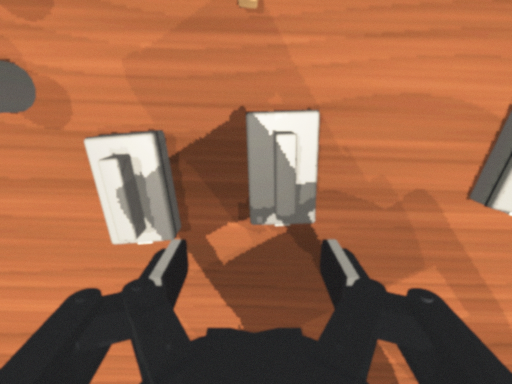

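Emit:
play_rows([
  {"dp":[0.35,0.35,0.25],"turn":[0,0,0],"fingers":0.3},
  {"dp":[0.34,0.34,0.25],"turn":[0,0,0],"fingers":0.3},
  {"dp":[0,0,0.72],"turn":[0,0,0],"fingers":0.3},
  {"dp":[0,0,0.72],"turn":[0,0,0],"fingers":0.3},
  {"dp":[0,0,0],"turn":[0,0,0],"fingers":0.3},
])

```text
clock: 3.22
eef_pos: [425.6, 239.6, 31.3]
tcp_rot: [3.139, 0.006, 0.039]
contact_force: [-1.1, -0.8, -0.2]
opening: 0.705
grasp_force: 0.0
```

Emit:
play_rows([
  {"dp":[0,0,0],"turn":[0,0,0],"fingers":1},
  {"dp":[0,0,0],"turn":[0,0,0],"fingers":1},
  {"dp":[0,0,0],"turn":[0,0,0],"fingers":1},
  {"dp":[0,0,0],"turn":[0,0,0],"fingers":1},
  {"dp":[0,0,0],"turn":[0,0,0],"fingers":1},
])

```text
clock: 3.63
eef_pos: [429.4, 241.4, 36.5]
tcp_rot: [-3.14, -0.002, 0.039]
contact_force: [-1.0, 0.6, 7.1]
opening: 0.176
grasp_force: 39.6
```

```bash
cat >> plan.py <<'E'
FC=np.array([683.5,257.]); FA=-.069
def fen(x,y): c,s=np.cos(FA),np.sin(FA); return FC+np.array([c*x-s*y,s*x+c*y])
E
python3 -c "
from plan import *
st();a=fen(-62,-38);print(a);go([*a,42],Rt(FA))"
```

```text
t 3.63 p [429.4 241.4  36.5] rot [-3.14e+00 -2.00e-03  3.90e-02] F [-1.   0.6  7.1] op 0.176 g 39.6
[619.02761251 223.36502933]
shift 5 x [0.944, 0.127, -0.025] | turn 2 x [-0.007, -0.011, 0.518]
```

Emit:
play_rows([
  {"dp":[0,0,-0.2],"turn":[0,0,0.52],"fingers":1},
  {"dp":[0.8,0.08,0],"turn":[0,0,0.52],"fingers":1},
  {"dp":[0.95,0.08,0],"turn":[0,0,0],"fingers":1},
  {"dp":[0.95,0.08,0],"turn":[0,0,0],"fingers":1},
  {"dp":[0.95,0.08,0],"turn":[0,0,0],"fingers":1},
])

```text
clock: 4.05
eef_pos: [575.4, 219.4, 44.3]
tcp_rot: [-3.141, -0.001, -0.069]
contact_force: [0.4, 0.4, -3.6]
opening: 0.177
grasp_force: 39.7
```

Emit:
play_rows([
  {"dp":[0.7,0,0],"turn":[0,0,0],"fingers":1},
  {"dp":[0,0,0],"turn":[0,0,0],"fingers":1},
  {"dp":[0,0,0],"turn":[0,0,0],"fingers":1},
])

```text
clock: 4.3
eef_pos: [603.0, 217.2, 43.6]
tcp_rot: [-3.141, -0.002, -0.071]
contact_force: [-1.0, 1.3, -3.4]
opening: 0.184
grasp_force: 39.7
```

```bash
python3 -c "
from plan import *
st();a=fen(-62,-38);print(a);go([*a,40],Rt(FA));f=cam('top');I=cv2.cvtColor(f['pixels'],cv2.COLOR_RGB2BGR)
a=cv2.resize(I[130:240,90:290],None,fx=4,fy=4,interpolation=cv2.INTER_CUBIC)
cv2.imwrite('pics/c3.png',a)"
```

```text
t 4.3 p [603.  217.2  43.6] rot [-3.141e+00 -2.000e-03 -7.100e-02] F [-1.   1.3 -3.4] op 0.184 g 39.7
[619.02761251 223.36502933]
shift 1 x [0.389, -0.181, 0.092] | turn 1 x [-0.007, -0.015, -0.021]
```

View pics/c3.png

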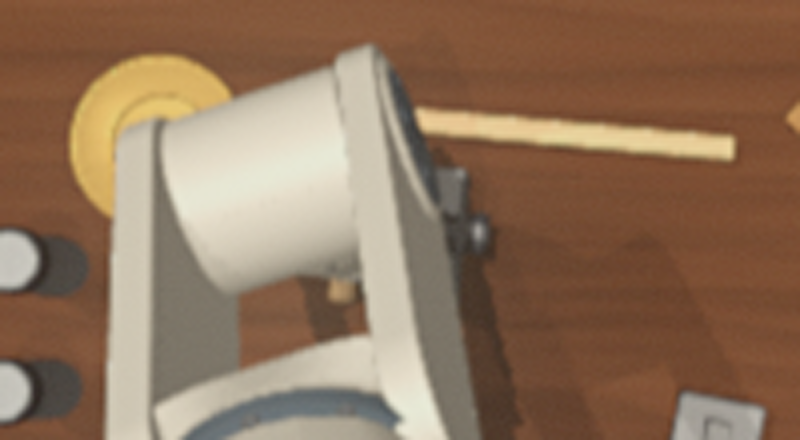

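The arm hides the corner from above, so I seat this case by contact force.

Emit:
play_rows([
  {"dp":[0.39,-0.15,0.09],"turn":[0,0,0],"fingers":1},
  {"dp":[0,0,0.12],"turn":[0,0,0],"fingers":1},
  {"dp":[0.1,0,0],"turn":[0,0,0],"fingers":1},
  {"dp":[0.1,0,0],"turn":[0,0,0],"fingers":1},
  {"dp":[0,0,0],"turn":[0,0,0],"fingers":1},
])

```text
clock: 4.77
eef_pos: [623.7, 222.5, 36.0]
tcp_rot: [-3.141, 0.002, -0.069]
contact_force: [-7.2, 0.9, 14.5]
opening: 0.173
grasp_force: 42.7
```

Emit:
play_rows([
  {"dp":[0.1,0,0],"turn":[0,0,0],"fingers":1},
  {"dp":[0,0,0],"turn":[0,0,0],"fingers":1},
])

```text
clock: 4.93
eef_pos: [627.4, 222.1, 36.0]
tcp_rot: [-3.142, 0.002, -0.069]
contact_force: [-8.0, 0.3, 14.6]
opening: 0.179
grasp_force: 42.8
```

Emit:
play_rows([
  {"dp":[0.1,0,0],"turn":[0,0,0],"fingers":1},
  {"dp":[0,0,0],"turn":[0,0,0],"fingers":1},
])

```text
clock: 5.1
eef_pos: [629.8, 221.9, 36.1]
tcp_rot: [3.141, 0.005, -0.07]
contact_force: [-14.2, 1.5, 19.1]
opening: 0.176
grasp_force: 43.3
```

Emit:
play_rows([
  {"dp":[0.06,0,-0.03],"turn":[0,0,0],"fingers":1},
  {"dp":[0,-0.1,0],"turn":[0,0,0],"fingers":1},
  {"dp":[0,-0.06,0],"turn":[0,0,0],"fingers":1},
  {"dp":[0,0,0],"turn":[0,0,0],"fingers":1},
])

```text
clock: 5.43
eef_pos: [629.9, 224.0, 36.4]
tcp_rot: [3.134, 0.01, -0.069]
contact_force: [-19.1, -16.2, 23.6]
opening: 0.176
grasp_force: 44.1
```

Emit:
play_rows([
  {"dp":[0,-0.08,0],"turn":[0,0,0],"fingers":1},
  {"dp":[0,0,0],"turn":[0,0,0],"fingers":1},
])

```text
clock: 5.6
eef_pos: [630.0, 226.6, 36.4]
tcp_rot: [3.134, 0.011, -0.069]
contact_force: [-19.3, -19.4, 23.3]
opening: 0.174
grasp_force: 44.2
```

Emit:
play_rows([
  {"dp":[0,-0.08,0],"turn":[0,0,0],"fingers":1},
  {"dp":[0,0,0],"turn":[0,0,0],"fingers":1},
])

```text
clock: 5.77
eef_pos: [630.2, 229.6, 36.4]
tcp_rot: [3.133, 0.011, -0.069]
contact_force: [-19.7, -20.2, 23.9]
opening: 0.176
grasp_force: 44.3
```

Emit:
play_rows([
  {"dp":[0,-0.05,-0.04],"turn":[0,0,0],"fingers":1},
  {"dp":[0,0,0],"turn":[0,0,0],"fingers":1},
])

```text
clock: 5.93
eef_pos: [630.7, 231.1, 37.0]
tcp_rot: [3.133, 0.01, -0.068]
contact_force: [-14.0, -19.9, 15.2]
opening: 0.176
grasp_force: 43.4
```

Emit:
play_rows([
  {"dp":[0,-0.05,0],"turn":[0,0,0],"fingers":1},
  {"dp":[0,0,0],"turn":[0,0,0],"fingers":1},
])

```text
clock: 6.1
eef_pos: [630.7, 231.2, 37.0]
tcp_rot: [3.13, 0.011, -0.068]
contact_force: [-13.8, -29.6, 18.0]
opening: 0.178
grasp_force: 43.7
```

Emit:
play_rows([
  {"dp":[0,-0.05,0],"turn":[0,0,0],"fingers":1},
  {"dp":[0,0,0],"turn":[0,0,0],"fingers":1},
])

```text
clock: 6.27
eef_pos: [630.7, 231.3, 37.0]
tcp_rot: [3.127, 0.012, -0.068]
contact_force: [-14.1, -38.3, 21.2]
opening: 0.175
grasp_force: 44.1
```

Emit:
play_rows([
  {"dp":[0.05,0.08,0],"turn":[0,0,0],"fingers":1},
  {"dp":[0,0,0],"turn":[0,0,0],"fingers":1},
])

```text
clock: 6.43
eef_pos: [630.7, 231.0, 36.9]
tcp_rot: [3.132, 0.015, -0.069]
contact_force: [-21.4, -21.3, 21.7]
opening: 0.174
grasp_force: 44.1
```

Emit:
play_rows([
  {"dp":[0.05,0,0],"turn":[0,0,0],"fingers":1},
  {"dp":[0,0,0],"turn":[0,0,0],"fingers":1},
])

```text
clock: 6.6
eef_pos: [630.7, 231.0, 36.8]
tcp_rot: [3.131, 0.019, -0.069]
contact_force: [-29.7, -21.6, 28.5]
opening: 0.176
grasp_force: 44.9
```

Both rails are firmly touched. I release and go for case A.

Emit:
play_rows([
  {"dp":[-0.15,0.1,-0.03],"turn":[0,0,0],"fingers":1},
  {"dp":[0,0,0],"turn":[0,0,0],"fingers":0.5},
  {"dp":[0,0,0],"turn":[0,0,0],"fingers":0.5},
  {"dp":[0,0,-0.5],"turn":[0,0,0],"fingers":0.5},
  {"dp":[0,0,-1],"turn":[0,0,0],"fingers":0.5},
])

```text
clock: 7.02
eef_pos: [631.4, 232.2, 94.6]
tcp_rot: [3.139, 0.007, -0.069]
contact_force: [-0.8, 0.6, 0.1]
opening: 0.497
grasp_force: 0.0
```

```bash
python3 -c "
from plan import *
st();go([407.2,370.5,95],Rt(.114))"
```

```text
t 7.02 p [631.4 232.2  94.6] rot [ 3.139  0.007 -0.069] F [-0.8  0.6  0.1] op 0.497 g 0.0
shift 7 x [-0.833, -0.437, 0.003] | turn 2 x [0.011, 0.035, -0.875]
```

Emit:
play_rows([
  {"dp":[-0.83,-0.44,0],"turn":[0,0,0],"fingers":0.3},
  {"dp":[-0.83,-0.44,0],"turn":[0,0,0],"fingers":0.3},
  {"dp":[-0.83,-0.44,0],"turn":[0,0,0],"fingers":0.3},
  {"dp":[-0.83,-0.44,0],"turn":[0,0,0],"fingers":0.3},
  {"dp":[-0.83,-0.44,0],"turn":[0,0,0],"fingers":0.3},
])

```text
clock: 7.43
eef_pos: [473.8, 333.3, 99.0]
tcp_rot: [-3.14, -0.001, -0.07]
contact_force: [0.9, 1.5, 0.2]
opening: 0.7
grasp_force: 0.0
```

Emit:
play_rows([
  {"dp":[-0.83,-0.44,0],"turn":[0,0,0],"fingers":0.3},
  {"dp":[-0.83,-0.44,0],"turn":[0,0,0],"fingers":0.3},
  {"dp":[0,0,0],"turn":[0,0,-0.9],"fingers":0.3},
  {"dp":[0,0,0],"turn":[0,0,-0.9],"fingers":0.3},
  {"dp":[0,0,0],"turn":[0,0,0],"fingers":0.3},
])

```text
clock: 7.85
eef_pos: [410.7, 373.1, 98.9]
tcp_rot: [-3.141, -0.001, 0.125]
contact_force: [-0.6, 0.3, -0.5]
opening: 0.702
grasp_force: 0.0
```

```bash
python3 -c "
from plan import *
st();go([407.2,370.5,36],Rt(.114)); cam('wrist','w2')"
```

```text
t 7.85 p [410.7 373.1  98.9] rot [-3.141e+00 -1.000e-03  1.250e-01] F [-0.6  0.3 -0.5] op 0.702 g 0.0
shift 2 x [-0.049, 0.027, 0.786] | turn 1 x [-0.008, -0.01, 0.105]
```

View pics/w2.png

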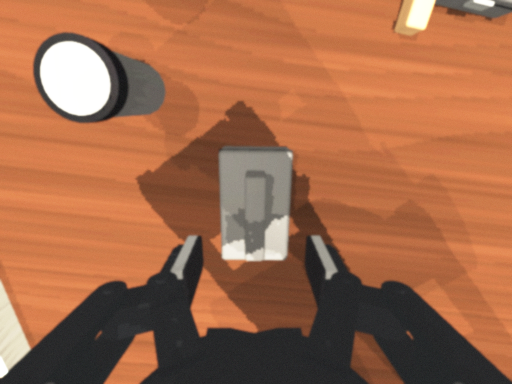

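The case sits centred between the fingers, at (256,205), and square. Now I descend and grip.

Emit:
play_rows([
  {"dp":[-0.05,0.03,0.78],"turn":[0,0,0.1],"fingers":0.3},
  {"dp":[-0.05,0.03,0.76],"turn":[0,0,0],"fingers":0.3},
  {"dp":[0,0,0],"turn":[0,0,0],"fingers":0.3},
  {"dp":[0,0,0],"turn":[0,0,0],"fingers":1},
  {"dp":[0,0,0],"turn":[0,0,0],"fingers":1},
])

```text
clock: 8.32
eef_pos: [408.5, 369.4, 37.8]
tcp_rot: [-3.141, -0.001, 0.106]
contact_force: [0.7, 0.6, 0.7]
opening: 0.428
grasp_force: 0.0
```

Emit:
play_rows([
  {"dp":[0,0,0],"turn":[0,0,0],"fingers":1},
  {"dp":[0,0,0],"turn":[0,0,0],"fingers":1},
  {"dp":[0,0,0],"turn":[0,0,0],"fingers":1},
  {"dp":[0,0,-0.2],"turn":[0,0,0],"fingers":1},
  {"dp":[0,0,0],"turn":[0,0,0],"fingers":1},
])

```text
clock: 8.73
eef_pos: [407.9, 369.0, 46.1]
tcp_rot: [-3.141, -0.0, 0.108]
contact_force: [-0.1, 0.6, -5.1]
opening: 0.175
grasp_force: 44.9
```

```bash
python3 -c "
from plan import *
st();s,p,R0=cur();b=[*fen(-230,-100),p[2]];go(b,Rt(FA));c=[*fen(-58,-98),p[2]];go(c,Rt(FA),b,Rt(FA))"
```

```text
t 8.73 p [407.9 369.   46.1] rot [-3.141 -0.     0.108] F [-0.1  0.6 -5.1] op 0.175 g 44.9
shift 6 x [0.075, 0.829, -0.0] | turn 2 x [-0.001, -0.002, 0.845]
shift 5 x [0.86, -0.01, -0.0] | turn 1 x [0.0, 0.0, 0.0]
```

Emit:
play_rows([
  {"dp":[0.08,0.83,0],"turn":[0,0,0],"fingers":1},
  {"dp":[0.08,0.83,0],"turn":[0,0,0],"fingers":1},
  {"dp":[0.08,0.83,0],"turn":[0,0,0],"fingers":1},
  {"dp":[0.08,0.83,0],"turn":[0,0,0],"fingers":1},
  {"dp":[0.08,0.83,0],"turn":[0,0,0],"fingers":1},
])

```text
clock: 9.15
eef_pos: [441.0, 204.0, 44.8]
tcp_rot: [3.141, 0.001, 0.109]
contact_force: [2.2, -0.4, -4.2]
opening: 0.174
grasp_force: 44.9
```

Emit:
play_rows([
  {"dp":[0.08,0.83,0],"turn":[0,0,0.85],"fingers":1},
  {"dp":[0,0,0],"turn":[0,0,0.85],"fingers":1},
  {"dp":[0.8,0,0],"turn":[0,0,0],"fingers":1},
  {"dp":[0.8,0,0],"turn":[0,0,0],"fingers":1},
  {"dp":[0.8,0,0],"turn":[0,0,0],"fingers":1},
])

```text
clock: 9.57
eef_pos: [544.7, 165.6, 45.0]
tcp_rot: [3.141, 0.001, -0.07]
contact_force: [0.7, 0.5, -4.4]
opening: 0.177
grasp_force: 44.8
```

Emit:
play_rows([
  {"dp":[0.8,0,0],"turn":[0,0,0],"fingers":1},
  {"dp":[0.6,0,0],"turn":[0,0,0],"fingers":1},
  {"dp":[0,0,0],"turn":[0,0,0],"fingers":1},
  {"dp":[0,0,0],"turn":[0,0,0],"fingers":1},
])

```text
clock: 9.9
eef_pos: [600.4, 161.9, 44.5]
tcp_rot: [3.141, 0.001, -0.071]
contact_force: [0.1, -0.5, -4.5]
opening: 0.173
grasp_force: 44.8
```

```bash
cat >> plan.py <<'E'
def fx(): 
    s,p,_=cur(); d=p[:2]-FC; c,n=np.cos(FA),np.sin(FA); print('in fence',np.round([c*d[0]+n*d[1],-n*d[0]+c*d[1]],1))
E
python3 -c "
from plan import *
st();fx();s,p,R0=cur();go([*fen(-57,-96),39],Rt(FA))"
```

```text
t 9.9 p [600.4 161.9  44.5] rot [ 3.141e+00  1.000e-03 -7.100e-02] F [ 0.1 -0.5 -4.5] op 0.173 g 44.8
in fence [ -76.4 -100.6]
shift 1 x [0.484, -0.116, 0.136] | turn 1 x [0.002, 0.005, -0.019]
```

Emit:
play_rows([
  {"dp":[0.48,-0.06,0.05],"turn":[0,0,0],"fingers":1},
  {"dp":[0,0,0.1],"turn":[0,0,0],"fingers":1},
  {"dp":[0.12,0,0],"turn":[0,0,0],"fingers":1},
  {"dp":[0,0,0],"turn":[0,0,0],"fingers":1},
])

```text
clock: 10.23
eef_pos: [622.7, 163.2, 38.6]
tcp_rot: [3.141, 0.002, -0.07]
contact_force: [-0.4, 1.3, -3.5]
opening: 0.168
grasp_force: 44.9
```

Emit:
play_rows([
  {"dp":[0.1,0,0],"turn":[0,0,0],"fingers":1},
  {"dp":[0,0,0],"turn":[0,0,0],"fingers":1},
])

```text
clock: 10.4
eef_pos: [627.2, 162.8, 38.7]
tcp_rot: [3.141, 0.001, -0.07]
contact_force: [0.6, -1.1, -3.6]
opening: 0.179
grasp_force: 44.8
```

Emit:
play_rows([
  {"dp":[0.1,0,0],"turn":[0,0,0],"fingers":1},
  {"dp":[0,0,0],"turn":[0,0,0],"fingers":1},
])

```text
clock: 10.57
eef_pos: [628.1, 162.6, 38.6]
tcp_rot: [3.141, 0.008, -0.07]
contact_force: [-13.5, 3.0, 8.3]
opening: 0.172
grasp_force: 46.5
```

Emit:
play_rows([
  {"dp":[0,-0.08,0],"turn":[0,0,0],"fingers":1},
  {"dp":[0,0,0],"turn":[0,0,0],"fingers":1},
])

```text
clock: 10.73
eef_pos: [628.1, 163.7, 38.6]
tcp_rot: [3.137, 0.008, -0.069]
contact_force: [-12.5, -9.7, 11.1]
opening: 0.178
grasp_force: 46.9
```

```bash
python3 -c "
from plan import *
st();fx()"
```

```text
t 10.73 p [628.1 163.7  38.6] rot [ 3.137  0.008 -0.069] F [-12.5  -9.7  11.1] op 0.178 g 46.9
in fence [-48.9 -96.9]
```

Emit:
play_rows([
  {"dp":[0,-0.08,0],"turn":[0,0,0],"fingers":1},
  {"dp":[0,0,0],"turn":[0,0,0],"fingers":1},
])

```text
clock: 10.9
eef_pos: [628.2, 166.2, 38.7]
tcp_rot: [3.136, 0.008, -0.07]
contact_force: [-13.4, -12.8, 12.7]
opening: 0.175
grasp_force: 47.1
```

Emit:
play_rows([
  {"dp":[0,-0.08,0],"turn":[0,0,0],"fingers":1},
  {"dp":[0,0,0],"turn":[0,0,0],"fingers":1},
])

```text
clock: 11.07
eef_pos: [628.4, 169.1, 38.7]
tcp_rot: [3.136, 0.008, -0.07]
contact_force: [-13.7, -14.6, 13.2]
opening: 0.175
grasp_force: 47.2
```

Emit:
play_rows([
  {"dp":[0,-0.06,0],"turn":[0,0,0],"fingers":1},
  {"dp":[0,0,0],"turn":[0,0,0],"fingers":1},
])

```text
clock: 11.23
eef_pos: [628.6, 170.5, 38.8]
tcp_rot: [3.135, 0.008, -0.069]
contact_force: [-13.3, -19.5, 13.7]
opening: 0.17
grasp_force: 47.3
```

```bash
python3 -c "
from plan import *
st();fx()"
```

```text
t 11.23 p [628.6 170.5  38.8] rot [ 3.135  0.008 -0.069] F [-13.3 -19.5  13.7] op 0.17 g 47.3
in fence [-48.8 -90. ]
```

Contact is beginning. A little more push, then release and go to case C.

Emit:
play_rows([
  {"dp":[0,-0.08,0],"turn":[0,0,0],"fingers":1},
  {"dp":[0,0,0],"turn":[0,0,0],"fingers":1},
])

```text
clock: 11.4
eef_pos: [628.6, 170.8, 38.9]
tcp_rot: [3.13, 0.009, -0.068]
contact_force: [-12.4, -33.0, 19.4]
opening: 0.171
grasp_force: 47.8
```

Emit:
play_rows([
  {"dp":[0.05,-0.05,0],"turn":[0,0,0],"fingers":1},
  {"dp":[0,0,0],"turn":[0,0,0],"fingers":1},
])

```text
clock: 11.57
eef_pos: [628.6, 170.9, 38.8]
tcp_rot: [3.128, 0.013, -0.068]
contact_force: [-21.8, -40.5, 28.5]
opening: 0.172
grasp_force: 49.0
```

Emit:
play_rows([
  {"dp":[-0.1,0.15,-0.02],"turn":[0,0,0],"fingers":1},
  {"dp":[0,0,0],"turn":[0,0,0],"fingers":0.5},
  {"dp":[0,0,0],"turn":[0,0,0],"fingers":0.5},
  {"dp":[0,0,-0.5],"turn":[0,0,0],"fingers":0.5},
  {"dp":[0,0,-1],"turn":[0,0,0],"fingers":0.5},
])

```text
clock: 11.98
eef_pos: [628.0, 173.6, 95.9]
tcp_rot: [3.139, 0.007, -0.07]
contact_force: [-0.6, -0.4, -0.2]
opening: 0.502
grasp_force: 0.0
```

```bash
python3 -c "
from plan import *
st();fx();go([445,9.9,95],Rt(-.176))"
```

```text
t 11.98 p [628.  173.6  95.9] rot [ 3.139  0.007 -0.07 ] F [-0.6 -0.4 -0.2] op 0.502 g 0.0
in fence [-49.7 -87. ]
shift 5 x [-0.856, 0.88, 0.013] | turn 2 x [0.012, 0.033, 0.508]
```

Emit:
play_rows([
  {"dp":[-0.71,0.73,0],"turn":[0,0,0],"fingers":0.3},
  {"dp":[-0.71,0.73,0],"turn":[0,0,0],"fingers":0.3},
  {"dp":[-0.71,0.73,0],"turn":[0,0,0],"fingers":0.3},
  {"dp":[-0.71,0.73,0],"turn":[0,0,0],"fingers":0.3},
  {"dp":[-0.71,0.73,0],"turn":[0,0,0],"fingers":0.3},
])

```text
clock: 12.4
eef_pos: [478.2, 37.9, 100.0]
tcp_rot: [-3.141, -0.002, -0.069]
contact_force: [0.0, -0.2, 0.4]
opening: 0.699
grasp_force: 0.0
```

Emit:
play_rows([
  {"dp":[-0.71,0.73,0],"turn":[0,0,0.5],"fingers":0.3},
  {"dp":[0,0,0],"turn":[0,0,0.5],"fingers":0.3},
  {"dp":[0,0,0],"turn":[0,0,0],"fingers":0.3},
  {"dp":[0,0,0],"turn":[0,0,0],"fingers":0.3},
])

```text
clock: 12.73
eef_pos: [450.1, 11.3, 100.3]
tcp_rot: [-3.141, -0.003, -0.173]
contact_force: [0.9, 0.0, -0.5]
opening: 0.699
grasp_force: 0.0
```

```bash
python3 -c "
from plan import *
from meas import *
st();go([445,9.9,38],Rt(-.176)); f=cam('wrist')
H=cv2.cvtColor(f['pixels'],cv2.COLOR_RGB2HSV); m=(H[...,1]<45)&(H[...,2]>60); m[235:]=0
for q in comps(m,800): print(rect(f,q,30),np.argwhere(q).mean(0)[::-1])"
```

```text
t 12.73 p [450.1  11.3 100.3] rot [-3.141e+00 -3.000e-03 -1.730e-01] F [ 0.9  0.  -0.5] op 0.699 g 0.0
shift 2 x [-0.062, 0.029, 0.779] | turn 1 x [-0.008, -0.026, 0.024]
(array([597.2, 153.5,  55.9,  54.3]), -0.128) [29.11357831 45.49715072]
(array([ 462. , -174. ,  141.9,   54.1]), 0.166) [479.20067041 138.52518572]
(array([459.2,   8.8,  76.8,  58.3]), -0.174) [256.47884744 190.01698867]
```

Emit:
play_rows([
  {"dp":[-0.04,0.03,0.78],"turn":[0,0,0],"fingers":0.3},
  {"dp":[-0.04,0.03,0.78],"turn":[0,0,0],"fingers":0.3},
  {"dp":[0,0,0],"turn":[0,0,0],"fingers":0.3},
  {"dp":[0,0,0],"turn":[0,0,0],"fingers":1},
  {"dp":[0,0,0],"turn":[0,0,0],"fingers":1},
])

```text
clock: 13.2
eef_pos: [446.2, 9.7, 38.0]
tcp_rot: [-3.141, -0.001, -0.173]
contact_force: [-0.0, 0.5, -0.3]
opening: 0.43
grasp_force: 0.0
```

Emit:
play_rows([
  {"dp":[0,0,0],"turn":[0,0,0],"fingers":1},
  {"dp":[0,0,0],"turn":[0,0,0],"fingers":1},
  {"dp":[0,0,0],"turn":[0,0,0],"fingers":1},
  {"dp":[0,0,-0.2],"turn":[0,0,0],"fingers":1},
  {"dp":[0,0,0],"turn":[0,0,0],"fingers":1},
])

```text
clock: 13.62
eef_pos: [445.8, 9.2, 46.8]
tcp_rot: [-3.141, -0.002, -0.175]
contact_force: [0.9, 0.1, -2.4]
opening: 0.176
grasp_force: 39.6
```

```bash
python3 -c "
from plan import *
st();s,p,R0=cur();b=[*fen(-130,-165),p[2]];go(b,Rt(FA));c=[*fen(-60,-156),p[2]];go(c,Rt(FA),b,Rt(FA))"
```

```text
t 13.62 p [445.8   9.2  46.8] rot [-3.141e+00 -2.000e-03 -1.750e-01] F [ 0.9  0.1 -2.4] op 0.176 g 39.6
shift 3 x [0.66, -0.896, 0.002] | turn 2 x [-0.001, -0.009, -0.504]
shift 2 x [0.875, -0.113, -0.0] | turn 1 x [0.0, 0.0, 0.0]
```

Emit:
play_rows([
  {"dp":[0.5,-0.67,0],"turn":[0,0,0],"fingers":1},
  {"dp":[0.5,-0.67,0],"turn":[0,0,0],"fingers":1},
  {"dp":[0.5,-0.67,0],"turn":[0,0,0],"fingers":1},
  {"dp":[0.48,-0.67,0],"turn":[0,0,-0.5],"fingers":1},
  {"dp":[0,0,0],"turn":[0,0,-0.5],"fingers":1},
])

```text
clock: 14.03
eef_pos: [547.6, 104.7, 46.6]
tcp_rot: [-3.139, -0.007, -0.066]
contact_force: [1.1, -0.6, -1.7]
opening: 0.177
grasp_force: 40.0
```

Emit:
play_rows([
  {"dp":[0.8,0,0.02],"turn":[0,0,0],"fingers":1},
  {"dp":[0.6,0,0.02],"turn":[0,0,0],"fingers":1},
  {"dp":[0,0,0],"turn":[0,0,0],"fingers":1},
  {"dp":[0,0,0],"turn":[0,0,0],"fingers":1},
])

```text
clock: 14.37
eef_pos: [598.4, 96.9, 43.8]
tcp_rot: [-3.142, -0.001, -0.07]
contact_force: [-0.5, 0.2, -2.9]
opening: 0.17
grasp_force: 39.9
```

```bash
python3 -c "
from plan import *
st();fx();s,p,R0=cur();go([*fen(-57,-157),39],Rt(FA))"
```

```text
t 14.37 p [598.4  96.9  43.8] rot [-3.142e+00 -1.000e-03 -7.000e-02] F [-0.5  0.2 -2.9] op 0.17 g 39.9
in fence [ -73.9 -165.6]
shift 1 x [0.421, -0.214, 0.12] | turn 1 x [-0.001, -0.006, -0.013]
```

Emit:
play_rows([
  {"dp":[0.42,-0.16,0.05],"turn":[0,0,0],"fingers":1},
  {"dp":[0,0,0.09],"turn":[0,0,0],"fingers":1},
  {"dp":[0.1,0,0],"turn":[0,0,0],"fingers":1},
  {"dp":[0,0,0],"turn":[0,0,0],"fingers":1},
])

```text
clock: 14.7
eef_pos: [617.2, 102.4, 38.8]
tcp_rot: [-3.141, 0.002, -0.07]
contact_force: [-4.3, 3.5, 9.0]
opening: 0.176
grasp_force: 41.5
```

Emit:
play_rows([
  {"dp":[0.1,0,0],"turn":[0,0,0],"fingers":1},
  {"dp":[0,0,0],"turn":[0,0,0],"fingers":1},
])

```text
clock: 14.87
eef_pos: [620.3, 101.8, 38.9]
tcp_rot: [3.141, 0.003, -0.07]
contact_force: [-8.5, 1.6, 13.0]
opening: 0.178
grasp_force: 41.8
```

Emit:
play_rows([
  {"dp":[0.08,0,0],"turn":[0,0,0],"fingers":1},
  {"dp":[0,0,0],"turn":[0,0,0],"fingers":1},
])

```text
clock: 15.03
eef_pos: [622.5, 101.5, 38.8]
tcp_rot: [3.141, 0.005, -0.07]
contact_force: [-12.1, 1.9, 14.7]
opening: 0.172
grasp_force: 42.2
```

Emit:
play_rows([
  {"dp":[0,-0.1,0],"turn":[0,0,0],"fingers":1},
  {"dp":[0,0,0],"turn":[0,0,0],"fingers":1},
])

```text
clock: 15.2
eef_pos: [622.6, 103.7, 38.9]
tcp_rot: [3.138, 0.005, -0.069]
contact_force: [-10.1, -9.9, 16.0]
opening: 0.177
grasp_force: 42.4
```

```bash
python3 -c "
from plan import *
st();fx()"
```

```text
t 15.2 p [622.6 103.7  38.9] rot [ 3.138  0.005 -0.069] F [-10.1  -9.9  16. ] op 0.177 g 42.4
in fence [ -50.2 -157.1]
```

Emit:
play_rows([
  {"dp":[0.06,-0.08,-0.01],"turn":[0,0,0],"fingers":1},
  {"dp":[0,0,0],"turn":[0,0,0],"fingers":1},
])

```text
clock: 15.37
eef_pos: [622.6, 104.9, 39.0]
tcp_rot: [3.135, 0.011, -0.069]
contact_force: [-18.4, -17.6, 24.7]
opening: 0.177
grasp_force: 43.6
```

Emit:
play_rows([
  {"dp":[0.06,-0.08,-0.01],"turn":[0,0,0],"fingers":1},
  {"dp":[0,0,0],"turn":[0,0,0],"fingers":1},
])

```text
clock: 15.53
eef_pos: [622.6, 106.3, 39.1]
tcp_rot: [3.132, 0.016, -0.069]
contact_force: [-26.3, -25.9, 31.7]
opening: 0.177
grasp_force: 44.8
```

Emit:
play_rows([
  {"dp":[0,-0.08,0],"turn":[0,0,0],"fingers":1},
  {"dp":[0,0,0],"turn":[0,0,0],"fingers":1},
])

```text
clock: 15.7
eef_pos: [622.9, 109.3, 39.2]
tcp_rot: [3.132, 0.015, -0.069]
contact_force: [-26.4, -25.9, 31.9]
opening: 0.172
grasp_force: 44.7
```

```bash
python3 -c "
from plan import *
st();fx()"
```

```text
t 15.7 p [622.9 109.3  39.2] rot [ 3.132  0.015 -0.069] F [-26.4 -25.9  31.9] op 0.172 g 44.7
in fence [ -50.3 -151.5]
```

Emit:
play_rows([
  {"dp":[-0.08,-0.05,-0.02],"turn":[0,0,0],"fingers":1},
  {"dp":[0,0,0],"turn":[0,0,0],"fingers":1},
])

```text
clock: 15.87
eef_pos: [623.4, 111.2, 39.6]
tcp_rot: [3.133, 0.008, -0.068]
contact_force: [-11.1, -28.3, 15.5]
opening: 0.177
grasp_force: 42.8
```

Emit:
play_rows([
  {"dp":[0,-0.06,0],"turn":[0,0,0],"fingers":1},
  {"dp":[0,0,0],"turn":[0,0,0],"fingers":1},
])

```text
clock: 16.03
eef_pos: [623.4, 111.3, 39.7]
tcp_rot: [3.13, 0.009, -0.067]
contact_force: [-11.8, -39.6, 17.2]
opening: 0.17
grasp_force: 43.0
```

Emit:
play_rows([
  {"dp":[0,-0.06,0],"turn":[0,0,0],"fingers":1},
  {"dp":[0,0,0],"turn":[0,0,0],"fingers":1},
])

```text
clock: 16.2
eef_pos: [623.4, 111.5, 39.7]
tcp_rot: [3.127, 0.01, -0.067]
contact_force: [-11.6, -52.6, 20.8]
opening: 0.177
grasp_force: 43.4
```

```bash
python3 -c "
from plan import *
st();fx()"
```

```text
t 16.2 p [623.4 111.5  39.7] rot [ 3.127  0.01  -0.067] F [-11.6 -52.6  20.8] op 0.177 g 43.4
in fence [ -50.  -149.3]
```

Emit:
play_rows([
  {"dp":[-0.1,0.3,-0.02],"turn":[0,0,0],"fingers":1},
  {"dp":[0,0,0],"turn":[0,0,0],"fingers":0.5},
  {"dp":[0,0,0],"turn":[0,0,0],"fingers":0.5},
  {"dp":[0,0,-0.5],"turn":[0,0,0],"fingers":0.5},
  {"dp":[0,0,-1],"turn":[0,0,0],"fingers":0.5},
])

```text
clock: 16.62
eef_pos: [620.2, 110.0, 96.8]
tcp_rot: [3.14, 0.008, -0.07]
contact_force: [0.3, -0.3, -0.2]
opening: 0.505
grasp_force: 0.0
```

```bash
python3 -c "
from plan import *
st();fx();go([569.7,-246.8,120],Rt(-.061))"
```

```text
t 16.62 p [620.2 110.   96.8] rot [ 3.14   0.008 -0.07 ] F [ 0.3 -0.3 -0.2] op 0.505 g 0.0
in fence [ -53. -151.]
shift 10 x [-0.064, 0.899, -0.056] | turn 1 x [0.016, 0.078, -0.083]
```

Emit:
play_rows([
  {"dp":[-0.06,0.9,-0.06],"turn":[0,0,0],"fingers":0.5},
  {"dp":[-0.06,0.9,-0.06],"turn":[0,0,0],"fingers":0.5},
  {"dp":[-0.06,0.9,-0.06],"turn":[0,0,0],"fingers":0.5},
  {"dp":[-0.06,0.9,-0.06],"turn":[0,0,0],"fingers":0.5},
  {"dp":[-0.06,0.9,-0.06],"turn":[0,0,0],"fingers":0.5},
])

```text
clock: 17.03
eef_pos: [599.0, -69.2, 112.9]
tcp_rot: [-3.141, -0.001, -0.069]
contact_force: [0.7, 0.1, -0.3]
opening: 0.501
grasp_force: 0.0
```

Emit:
play_rows([
  {"dp":[-0.06,0.9,-0.06],"turn":[0,0,0],"fingers":0.3},
  {"dp":[-0.06,0.9,-0.06],"turn":[0,0,0],"fingers":0.3},
  {"dp":[-0.06,0.9,-0.06],"turn":[0,0,0],"fingers":0.3},
  {"dp":[-0.06,0.9,-0.06],"turn":[0,0,0],"fingers":0.3},
  {"dp":[-0.06,0.9,-0.06],"turn":[0,0.08,-0.08],"fingers":0.3},
])

```text
clock: 17.45
eef_pos: [574.9, -248.3, 124.8]
tcp_rot: [-3.142, -0.009, -0.061]
contact_force: [0.2, 0.8, -0.3]
opening: 0.705
grasp_force: 0.0
```

Emit:
play_rows([
  {"dp":[0,0,0],"turn":[0,0,0],"fingers":0.3},
  {"dp":[0,0,0],"turn":[0,0,0],"fingers":0.3},
])

```text
clock: 17.62
eef_pos: [574.7, -248.4, 124.7]
tcp_rot: [-3.142, -0.009, -0.064]
contact_force: [-0.0, 0.7, -0.5]
opening: 0.703
grasp_force: 0.0
```

```bash
python3 -c "
from plan import *
st();go([569.7,-246.8,20],Rt(-.061))
f=cam('wrist'); t=cam('top')
print('tab px',px(f,[569.7,-246.8,40]),px(f,[569.7,-246.8,14]))
a=cv2.cvtColor(f['pixels'],cv2.COLOR_RGB2BGR); b=cv2.cvtColor(t['pixels'],cv2.COLOR_RGB2BGR)
b=cv2.resize(b[140:220,160:290],(512,315),interpolation=cv2.INTER_CUBIC)
a=a[:280]
cv2.imwrite('pics/w3.png',np.vstack([a,b]))"
```

```text
t 17.62 p [ 574.7 -248.4  124.7] rot [-3.142 -0.009 -0.064] F [-0.   0.7 -0.5] op 0.703 g 0.0
shift 3 x [-0.05, -0.011, 0.872] | turn 1 x [-0.0, -0.086, -0.03]
tab px [254.04667113 203.80121249] [253.99882819 194.91017205]
```

View pics/w3.png

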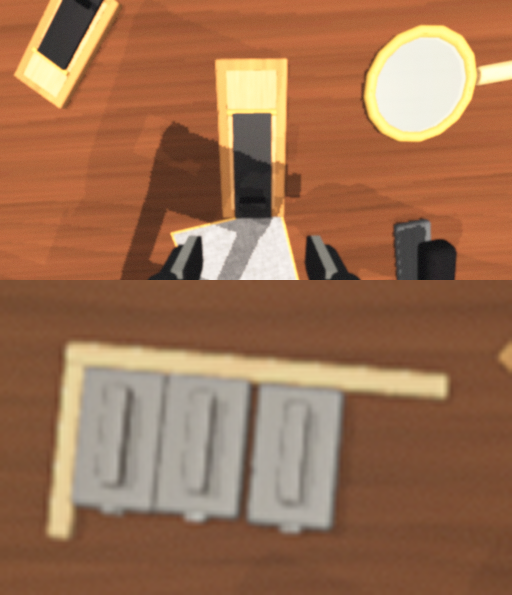

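The wrist crop shows the tab at about (253,195), matching the prediction. The lower half shows case 3 with a gap of about 5 mm, which I'll close afterwards. Now the kickstand.

Emit:
play_rows([
  {"dp":[-0.04,-0.02,0.87],"turn":[0,0,0],"fingers":0.4},
  {"dp":[-0.04,-0.02,0.87],"turn":[0,0,0],"fingers":0.4},
  {"dp":[-0.04,0,0.85],"turn":[0,0,0],"fingers":0.4},
  {"dp":[0,0,0],"turn":[0,0,0],"fingers":0.4},
  {"dp":[0,0,0],"turn":[0,0,0],"fingers":0.4},
])

```text
clock: 18.13
eef_pos: [570.0, -243.4, 19.5]
tcp_rot: [-3.14, -0.004, -0.06]
contact_force: [-0.0, -0.1, 0.2]
opening: 0.599
grasp_force: 0.0
```

```bash
python3 -c "
from plan import *
st();go([569.7,-247,21],Rt(-.061))
f=cam('scene'); u,v=px(f,[569.7,-246.8,35]).astype(int); print(u,v)
a=cv2.cvtColor(f['pixels'],cv2.COLOR_RGB2BGR)[v-40:v+40,u-50:u+50]
cv2.imwrite('pics/s4.png',cv2.resize(a,None,fx=6,fy=6,interpolation=cv2.INTER_CUBIC))"
```

```text
t 18.13 p [ 570.  -243.4   19.5] rot [-3.14  -0.004 -0.06 ] F [-0.  -0.1  0.2] op 0.599 g 0.0
shift 1 x [-0.003, 0.091, -0.037] | turn 1 x [-0.016, -0.041, 0.011]
188 174
```

View pics/s4.png

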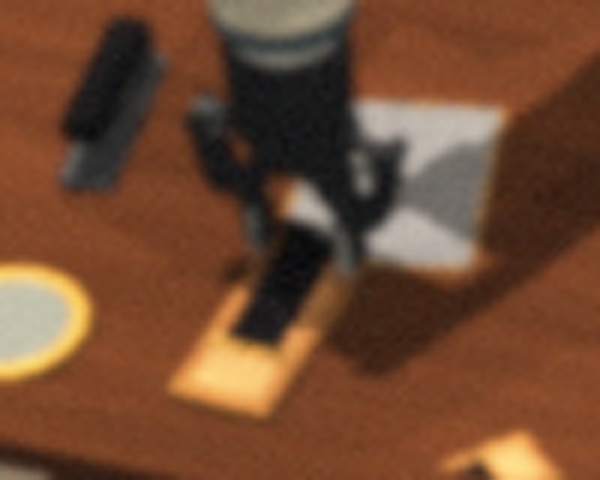

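The fingers straddle the tab, at about (300,240) in the crop. I close on it.

Emit:
play_rows([
  {"dp":[0,0.09,0],"turn":[0,0,0],"fingers":0.4},
  {"dp":[0,0,0],"turn":[0,0,0],"fingers":1},
  {"dp":[0,0,0],"turn":[0,0,0],"fingers":1},
  {"dp":[0,0,0],"turn":[0,0,0],"fingers":1},
  {"dp":[0,0,0],"turn":[0,0,0],"fingers":1},
], force=30)

```text
clock: 18.6
eef_pos: [572.1, -249.7, 22.0]
tcp_rot: [3.141, -0.011, -0.062]
contact_force: [1.7, -0.1, -0.0]
opening: 0.373
grasp_force: 30.0
```

```bash
python3 -c "
from plan import *
st()
# arc rows: hinge in frame, tab radius; tool grasp point follows; tool tilts with strut
s,p0,R0=cur(); psi=-.061
H=np.array([621.6,-250,0])+R.from_euler('z',psi).apply([30,0,13])
axis=R.from_euler('z',psi).apply([0,1,0])
pp,RR=p0,R0
for k in range(1,9):
    th=0.1*k; q=R.from_rotvec(axis*th)   # -x -> +z about +y
    p=H+q.apply(p0-H); Rn=q*R0
    print(np.round(RR.inv().apply(p-pp)/40,3),np.round((RR.inv()*Rn).as_rotvec()/np.radians(6),2),np.round(p)); pp,RR=p,Rn
"
```

```text
t 18.6 p [ 572.1 -249.7   22. ] rot [ 3.141 -0.011 -0.062] F [ 1.7 -0.1 -0. ] op 0.373 g 30.0
[ 0.035  0.    -0.197] [-0.   -0.95 -0.  ] [ 573. -250.   30.]
[ 0.035  0.    -0.197] [-0.   -0.95 -0.  ] [ 575. -250.   38.]
[ 0.035  0.    -0.197] [-0.   -0.95 -0.  ] [ 578. -250.   45.]
[ 0.035  0.    -0.197] [-0.   -0.95 -0.  ] [ 582. -250.   52.]
[ 0.035  0.    -0.197] [-0.   -0.95 -0.  ] [ 586. -251.   59.]
[ 0.035  0.    -0.197] [-0.   -0.95 -0.  ] [ 591. -251.   65.]
[ 0.035  0.    -0.197] [-0.   -0.95 -0.  ] [ 596. -251.   71.]
[ 0.035  0.    -0.197] [-0.   -0.95 -0.  ] [ 603. -252.   76.]
```

Emit:
play_rows([
  {"dp":[0.03,0,-0.2],"turn":[0,-0.95,0],"fingers":1},
  {"dp":[0.03,0,-0.2],"turn":[0,-0.95,0],"fingers":1},
  {"dp":[0.03,0,-0.2],"turn":[0,-0.95,0],"fingers":1},
  {"dp":[0,0,0],"turn":[0,0,0],"fingers":1},
])

```text
clock: 18.93
eef_pos: [579.2, -249.7, 45.0]
tcp_rot: [3.141, 0.293, -0.061]
contact_force: [-0.7, -0.3, -1.0]
opening: 0.272
grasp_force: 33.6
```

```bash
python3 -c "
from plan import *
st()
f=cam('scene'); u,v=188,174
a=cv2.cvtColor(f['pixels'],cv2.COLOR_RGB2BGR)[v-40:v+40,u-50:u+50]
w=cam('wrist');w=cv2.cvtColor(w['pixels'],cv2.COLOR_RGB2BGR)[60:340]
a=cv2.resize(a,(375,300),interpolation=cv2.INTER_CUBIC);w=cv2.resize(w,(425,232))
b=np.zeros((300,800,3),np.uint8);b[:,:375]=a;b[:232,375:]=w
cv2.imwrite('pics/s5.png',b)"
```

```text
t 18.93 p [ 579.2 -249.7   45. ] rot [ 3.141  0.293 -0.061] F [-0.7 -0.3 -1. ] op 0.272 g 33.6
```

View pics/s5.png

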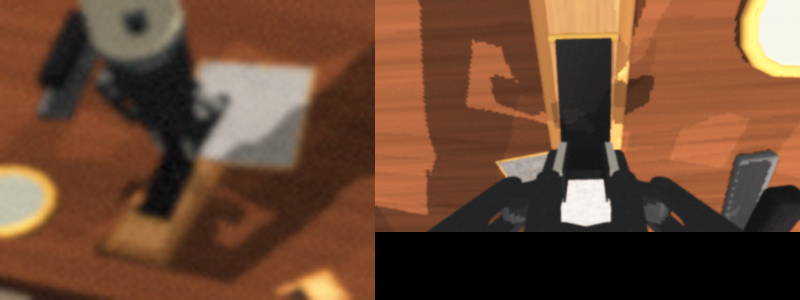

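The tab is held (opening 23 mm) and the strut is rising in both views. I continue to the stop.

Emit:
play_rows([
  {"dp":[0.03,0,-0.2],"turn":[0,-0.95,0],"fingers":1},
  {"dp":[0.035,0,-0.2],"turn":[0,-0.95,0],"fingers":1},
  {"dp":[0.035,0,-0.2],"turn":[0,-0.95,0],"fingers":1},
  {"dp":[0.035,0,-0.2],"turn":[0,-0.95,0],"fingers":1},
  {"dp":[0,0,0],"turn":[0,0,0],"fingers":1},
])

```text
clock: 19.45
eef_pos: [594.1, -249.7, 68.5]
tcp_rot: [-3.138, 0.696, -0.059]
contact_force: [-1.5, 3.7, 9.3]
opening: 0.27
grasp_force: 34.7
```

Emit:
play_rows([
  {"dp":[0.015,0,-0.1],"turn":[0,-0.4,0],"fingers":1},
  {"dp":[0,0,0],"turn":[0,0,0],"fingers":1},
])

```text
clock: 19.62
eef_pos: [597.0, -250.6, 72.1]
tcp_rot: [-3.14, 0.73, -0.06]
contact_force: [-1.4, 1.4, 0.6]
opening: 0.273
grasp_force: 33.9
```

Emit:
play_rows([
  {"dp":[0,0,0],"turn":[0,0,0],"fingers":1},
  {"dp":[0,0,0],"turn":[0,0,0],"fingers":0.5},
  {"dp":[0,0,0],"turn":[0,0,0],"fingers":0.5},
  {"dp":[0,0,-0.6],"turn":[0,0,0],"fingers":0.5},
  {"dp":[0,0,-1],"turn":[0,0,0],"fingers":0.3},
])

```text
clock: 20.03
eef_pos: [637.6, -253.4, 119.5]
tcp_rot: [-3.139, 0.735, -0.061]
contact_force: [1.1, 0.3, 0.0]
opening: 0.622
grasp_force: 0.0
```

Emit:
play_rows([
  {"dp":[0,0,-1],"turn":[0,0,0],"fingers":0},
  {"dp":[0,0,-0.5],"turn":[0,0,0],"fingers":0},
  {"dp":[0,0,0],"turn":[0,0,0],"fingers":0},
  {"dp":[0,0,0],"turn":[0,0,0],"fingers":0},
])

```text
clock: 20.37
eef_pos: [681.1, -256.2, 166.7]
tcp_rot: [3.141, 0.726, -0.062]
contact_force: [-1.1, 0.7, -1.2]
opening: 1.001
grasp_force: 0.0
```

```bash
python3 -c "
from plan import *
st()
f=cam('scene'); u,v=188,174
O=np.array([621.6,-250,0]);q=R.from_euler('z',-.061)
for th in [.5,.7]: print(th,'foot',px(f,O+q.apply([30-100*np.cos(th),0,13+100*np.sin(th)])),'hinge',px(f,O+q.apply([30,0,13])))
a=cv2.cvtColor(f['pixels'],cv2.COLOR_RGB2BGR)[v-40:v+40,u-50:u+50]
t=cam('top');t=cv2.cvtColor(t['pixels'],cv2.COLOR_RGB2BGR)[140:220,320:400]
w=cam('wrist','w6');w=cv2.cvtColor(w['pixels'],cv2.COLOR_RGB2BGR)
b=np.hstack([cv2.resize(a,(375,300),interpolation=cv2.INTER_CUBIC),cv2.resize(w,(400,300))])
cv2.imwrite('pics/s6.png',b)"
```

```text
t 20.37 p [ 681.1 -256.2  166.7] rot [ 3.141  0.726 -0.062] F [-1.1  0.7 -1.2] op 1.001 g 0.0
0.5 foot [188.44500222 167.69241133] hinge [179.20296966 192.56852354]
0.7 foot [186.78161424 166.0652216 ] hinge [179.20296966 192.56852354]
```

View pics/s6.png

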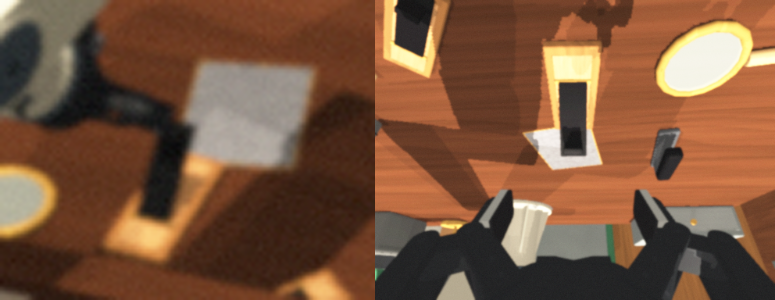

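```bash
python3 -c "
from plan import *
f=cam('wrist')
for u,v in [(217.6,52.5),(292,52.5),(230,164),(275,166)]: print(pt(f,u,v,12).round(1))
a=pt(f,217.6,52.5,12);b=pt(f,292,52.5,12);m=(a+b)/2
d=np.array([b[1]-a[1],-(b[0]-a[0])]);print('yaw',np.arctan2(-d[1],-d[0]))
O=np.array([m[0]-75,m[1],0]);print(O);q=R.from_euler('z',-.061);O=m-q.apply([75,0,12])
for th in [.4,.5,.6,.7]: print(th,'foot',px(f,O+q.apply([30-100*np.cos(th),0,15+100*np.sin(th)])).round(1))
i=cv2.cvtColor(f['pixels'],cv2.COLOR_RGB2BGR)[30:220,180:330]
cv2.imwrite('pics/w7.png',cv2.resize(i,None,fx=3,fy=3,interpolation=cv2.INTER_CUBIC))"
```

```text
[ 704.9 -226.5   12. ]
[ 701.1 -286.6   12. ]
[ 552.7 -215.2   12. ]
[ 544.5 -273.9   12. ]
yaw -0.06276311178177861
[ 628.03295025 -256.55127718    0.        ]
0.4 foot [254.7 185.2]
0.5 foot [254.7 189.9]
0.6 foot [254.7 194.1]
0.7 foot [254.7 197.8]
```

View pics/w7.png

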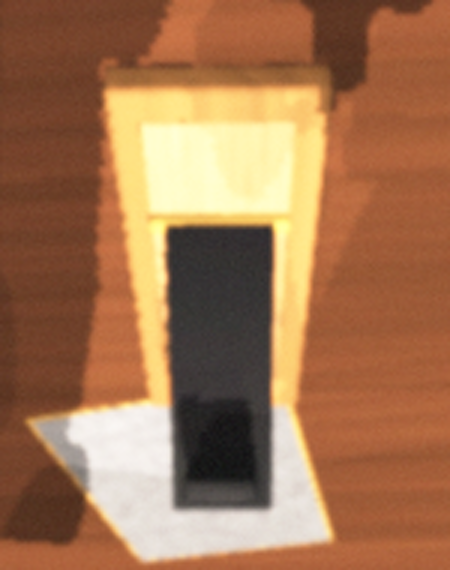

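The foot is at crop row 507, so full-image row 199, against a prediction of 197.8 for 0.70 rad. The kickstand is fully open and the frame yaw is about -0.06. Next I grip the frame by its long sides near the top edge.

```bash
python3 -c "
from plan import *
st(); print(r.sense()['qpos'].round(2))
Rg=Rt(-.061,.3); T=np.array([672.5,-254,7]); A=T-85*Rg.apply([0,0,1])
s,p,R0=cur(); print(A); go(A,Rg); go(T,Rg,A,Rg)"
```

```text
t 20.57 p [ 679.2 -255.9  164.7] rot [-3.141  0.732 -0.061] F [-0.2 -0.2 -0.4] op 1.003 g 0.0
[-0.29  1.01  0.8  -0.17  2.04  1.32]
[ 697.57249775 -255.53132218   88.20360158]
shift 2 x [0.809, -0.018, 0.558] | turn 5 x [-0.002, 0.825, -0.001]
shift 3 x [-0.0, -0.0, 0.708] | turn 1 x [0.0, 0.0, 0.0]
```

Emit:
play_rows([
  {"dp":[0,0,0],"turn":[0,0.82,0],"fingers":0},
  {"dp":[0,0,0],"turn":[0,0.82,0],"fingers":0},
  {"dp":[0,0,0],"turn":[0,0.82,0],"fingers":0},
  {"dp":[0,0,0],"turn":[0,0.82,0],"fingers":0},
  {"dp":[0,0,0],"turn":[0,0.82,0],"fingers":0},
])

```text
clock: 20.98
eef_pos: [679.7, -255.8, 165.5]
tcp_rot: [-3.142, 0.297, -0.062]
contact_force: [0.2, 0.2, 0.5]
opening: 1.0
grasp_force: 0.0
```

```bash
python3 -c "
from plan import *
Rg=Rt(-.061,.3); T=np.array([672.5,-254,7]); A=T-60*Rg.apply([0,0,1])
st(); go(A,Rg); f=cam('wrist','w8');
for x,y in [(75,32),(75,-32),(-75,-32),(-75,32)]: print(px(f,np.array([623,-251,12])+R.from_euler('z',-.061).apply([x,y,0])).round(0))"
```

```text
t 20.98 p [ 679.7 -255.8  165.5] rot [-3.142  0.297 -0.062] F [0.2 0.2 0.5] op 1.0 g 0.0
shift 3 x [0.33, -0.011, 0.78] | turn 1 x [-0.004, -0.027, -0.009]
[223. 123.]
[285. 123.]
[278. 230.]
[230. 230.]
```

View pics/w8.png

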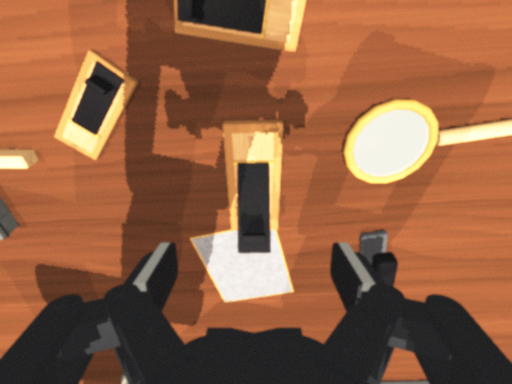

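The predicted top corners (223,123) and (285,123) match what I see, (223,123) and (283,123). I descend and grip.

Emit:
play_rows([
  {"dp":[0.33,-0.01,0.78],"turn":[0,0,0],"fingers":0},
  {"dp":[0.33,-0.01,0.78],"turn":[0,0,0],"fingers":0},
  {"dp":[0.33,-0.01,0.78],"turn":[0,0,0],"fingers":0},
  {"dp":[0,0,0.7],"turn":[0,0,0],"fingers":0},
  {"dp":[0,0,0.5],"turn":[0,0,0],"fingers":0},
])

```text
clock: 21.45
eef_pos: [673.8, -253.7, 14.8]
tcp_rot: [-3.14, 0.307, -0.061]
contact_force: [-0.2, -0.3, 0.8]
opening: 1.003
grasp_force: 0.0
```

Emit:
play_rows([
  {"dp":[0,0,0],"turn":[0,0,0],"fingers":0},
  {"dp":[0,0,0],"turn":[0,0,0],"fingers":0},
])

```text
clock: 21.62
eef_pos: [675.0, -254.1, 17.5]
tcp_rot: [-3.141, 0.305, -0.062]
contact_force: [-0.3, -0.0, 0.8]
opening: 1.004
grasp_force: 0.0
```

```bash
python3 -c "
from plan import *
Rg=Rt(-.061,.3); T=np.array([672.5,-254,7])
st(); go(T,Rg)"
```

```text
t 21.62 p [ 675.  -254.1   17.5] rot [-3.141  0.305 -0.062] F [-0.3 -0.   0.8] op 1.004 g 0.0
shift 1 x [0.02, 0.001, 0.268] | turn 1 x [-0.011, 0.048, -0.005]
```

Emit:
play_rows([
  {"dp":[0,0,0.26],"turn":[0,0,0],"fingers":0},
  {"dp":[0,0,0],"turn":[0,0,0],"fingers":1},
  {"dp":[0,0,0],"turn":[0,0,0],"fingers":1},
  {"dp":[0,0,0],"turn":[0,0,0],"fingers":1},
  {"dp":[0,0,0],"turn":[0,0,0],"fingers":1},
], force=80)

```text
clock: 22.03
eef_pos: [675.4, -255.0, 12.6]
tcp_rot: [3.14, 0.297, -0.062]
contact_force: [0.3, -0.2, 21.6]
opening: 0.455
grasp_force: 10.9
```

Emit:
play_rows([
  {"dp":[0,0,-0.2],"turn":[0,0,0],"fingers":1},
  {"dp":[0,0,-0.4],"turn":[0,0,0],"fingers":1},
  {"dp":[0,0,0],"turn":[0,0,0],"fingers":1},
  {"dp":[0,0,0],"turn":[0,0,0],"fingers":1},
])

```text
clock: 22.37
eef_pos: [681.7, -255.0, 33.3]
tcp_rot: [3.141, 0.298, -0.062]
contact_force: [-0.3, -0.4, -1.3]
opening: -0.002
grasp_force: 0.0
```

```bash
python3 -c "
from plan import *
st();print(r.sense()['wrist_torque'].round(2),r.sense()['qpos'].round(2))"
```

```text
t 22.37 p [ 681.7 -255.    33.3] rot [ 3.141  0.298 -0.062] F [-0.3 -0.4 -1.3] op -0.002 g 0.0
[-0.04 -0.12  0.04] [-0.32  0.86  1.25 -0.08  1.32  1.34]
```

The fingers closed over the top of the frame. Open fingertips stand further back (about 7 mm at 64 mm opening), so I must go lower. I back off and re-measure the frame.

Emit:
play_rows([
  {"dp":[0,0,-1],"turn":[0,0,0],"fingers":0},
  {"dp":[0,0,-1],"turn":[0,0,0],"fingers":0},
  {"dp":[0,0,-0.8],"turn":[0,0,0],"fingers":0},
  {"dp":[0,0,0],"turn":[0,0,0],"fingers":0},
  {"dp":[0,0,0],"turn":[0,0,0],"fingers":0},
])

```text
clock: 22.78
eef_pos: [714.9, -257.1, 140.6]
tcp_rot: [3.14, 0.297, -0.062]
contact_force: [-0.5, -0.9, -0.8]
opening: 0.707
grasp_force: 0.0
```

```bash
cat > fr.py <<'E'
from plan import *
st(); f=cam('wrist','w9'); O=np.array([623,-251,12.]); q=R.from_euler('z',-.061)
H=cv2.cvtColor(f['pixels'],cv2.COLOR_RGB2HSV).astype(int); G=f['pixels'].astype(int)
print('bg',G[20:30,300:310].mean((0,1)))
# scan across the frame at stations x in frame coords: sample a line along y, profile of green channel
for x in [68,55,42]:
    ys=np.arange(-50,50.5,1); P=[px(f,O+q.apply([x,y,0])) for y in ys]
    g=np.array([G[int(round(v)),int(round(u)),1] for u,v in P]); d=np.diff(g.astype(float)); d=np.convolve(d,np.ones(3),'same')
    i=np.argmax(np.where(ys[:-1]<0,d,-999)); j=np.argmin(np.where(ys[:-1]>0,d,999)); print(x,'edges y',ys[i]+.5,ys[j]+.5,d[i],d[j])
for y in [-24,24]:
    xs=np.arange(55,95.5,1); P=[px(f,O+q.apply([x,y,0])) for x in xs]
    g=np.array([G[int(round(v)),int(round(u)),1] for u,v in P]); print(y,g.tolist())
for th in [.5,.6,.7]: print(th,'foot',px(f,O+q.apply([30-100*np.cos(th),0,3+100*np.sin(th)])).round(1))
u=int(px(f,O+q.apply([-40,0,70]))[0]); print(u,[int(H[v,u,2]) for v in range(150,300,2)])
E
python3 fr.py
```

```text
t 22.78 p [ 714.9 -257.1  140.6] rot [ 3.14   0.297 -0.062] F [-0.5 -0.9 -0.8] op 0.707 g 0.0
bg [193.26 110.82  67.59]
68 edges y -30.5 7.5 117.0 -69.0
55 edges y -29.5 9.5 110.0 -60.0
42 edges y -30.5 33.5 109.0 -57.0
-24 [228, 226, 227, 227, 225, 225, 226, 226, 225, 224, 224, 228, 228, 227, 227, 227, 224, 209, 191, 162, 122, 98, 98, 94, 85, 76, 82, 88, 92, 92, 95, 93, 98, 97, 98, 99, 100, 99, 89, 89, 75]
24 [154, 155, 158, 160, 160, 162, 164, 162, 156, 156, 149, 142, 143, 138, 140, 140, 141, 137, 133, 119, 104, 104, 93, 93, 77, 67, 63, 68, 68, 65, 69, 70, 68, 69, 71, 65, 69, 67, 67, 68, 67]
0.5 foot [254.8 286. ]
0.6 foot [254.9 289.7]
0.7 foot [254.9 292.7]
254 [164, 179, 187, 186, 182, 164, 152, 196, 252, 255, 255, 255, 255, 255, 255, 255, 255, 255, 255, 255, 255, 255, 255, 255, 255, 239, 125, 56, 57, 59, 57, 59, 59, 58, 61, 62, 61, 58, 62, 63, 62, 64, 63, 64, 63, 62, 60, 62, 59, 63, 63, 59, 45, 41, 40, 32, 33, 36, 33, 33, 32, 32, 20, 24, 39, 66, 73, 81, 71, 72, 73, 174, 241, 244, 244]
```

```bash
python3 -c "
from plan import *
Rg=Rt(-.061,.3); T=np.array([671,-252.5,-1.5]); A=T-30*Rg.apply([0,0,1])
st(); go(A,Rg); go(T,Rg,A,Rg)"
```

```text
t 22.83 p [ 713.4 -256.7  138.5] rot [ 3.142  0.301 -0.062] F [-0.   0.2 -0.9] op 0.793 g 0.0
shift 4 x [0.005, -0.01, 0.727] | turn 1 x [-0.001, 0.005, -0.005]
shift 1 x [0.0, -0.0, 0.75] | turn 1 x [0.0, 0.0, 0.0]
```

Emit:
play_rows([
  {"dp":[0,-0.01,0.73],"turn":[0,0,0],"fingers":0.05},
  {"dp":[0.01,-0.01,0.73],"turn":[0,0,0],"fingers":0.05},
  {"dp":[0,-0.01,0.73],"turn":[0,0,0],"fingers":0.05},
  {"dp":[0.01,-0.01,0.73],"turn":[0,0,0],"fingers":0.05},
  {"dp":[0,0,0.3],"turn":[0,0,0],"fingers":0.05},
])

```text
clock: 23.25
eef_pos: [671.2, -251.4, 9.3]
tcp_rot: [-3.139, 0.31, -0.061]
contact_force: [-0.8, 0.8, -1.7]
opening: 0.95
grasp_force: 0.0
```

Emit:
play_rows([
  {"dp":[0,0,0.2],"turn":[0,0,0],"fingers":0.05},
  {"dp":[0,0,0.1],"turn":[0,0,0],"fingers":0.05},
  {"dp":[0,0,0],"turn":[0,0,0],"fingers":0.05},
  {"dp":[0,0,0],"turn":[0,0,0],"fingers":0.05},
])

```text
clock: 23.58
eef_pos: [673.9, -253.0, 5.3]
tcp_rot: [3.141, 0.299, -0.062]
contact_force: [-0.1, -0.0, 0.5]
opening: 0.947
grasp_force: 0.0
```

```bash
python3 -c "
from plan import *
Rg=Rt(-.061,.3); T=np.array([671,-252.5,-1.5])
st(); go(T,Rg)"
```

```text
t 23.58 p [ 673.9 -253.     5.3] rot [ 3.141  0.299 -0.062] F [-0.1 -0.   0.5] op 0.947 g 0.0
shift 1 x [-0.02, -0.007, 0.184] | turn 1 x [0.003, -0.012, -0.007]
```

Emit:
play_rows([
  {"dp":[-0.02,0,0.18],"turn":[0,0,0],"fingers":0.1},
  {"dp":[0,0,0],"turn":[0,0,0],"fingers":0.2},
  {"dp":[0,0,0],"turn":[0,0,0],"fingers":1},
  {"dp":[0,0,0],"turn":[0,0,0],"fingers":1},
  {"dp":[0,0,0],"turn":[0,0,0],"fingers":1},
])

```text
clock: 24.0
eef_pos: [670.6, -252.8, -1.5]
tcp_rot: [3.141, 0.299, -0.062]
contact_force: [0.5, -0.7, 6.0]
opening: 0.723
grasp_force: 87.6
```

```bash
python3 -c "
from plan import *
st()"
```

```text
t 24.0 p [ 670.6 -252.8   -1.5] rot [ 3.141  0.299 -0.062] F [ 0.5 -0.7  6. ] op 0.723 g 87.6
```

The grip is solid (61 mm, 88 N). Now I work out the lift and the pitch-up rows.

```bash
cat > fp.py <<'E'
from plan import *
# frame pose rel. to tool, saved at grasp
Of=np.array([622.5,-249.5,0]); Rf=R.from_euler('z',-.061)
p0=np.array([670.6,-252.8,-1.5]); R0=Rt(-.062,.299)
rp=Rf.inv().apply(p0-Of); rR=Rf.inv()*R0       # tool in frame
def tool(B,yaw,phi):   # B = frame_bottom position
    Rg=R.from_euler('z',yaw)*R.from_euler('y',phi); O=np.asarray(B)-Rg.apply([-75,0,6]); return O+Rg.apply(rp),Rg*rR
def frame(p,Rt_):      # frame from tool
    Rg=Rt_*rR.inv(); O=p-Rg.apply(rp); return O,Rg
def report():
    s,p,Rc=cur(); O,Rg=frame(p,Rc); e=Rg.as_euler('zyx')
    g=lambda v:(O+Rg.apply(v)).round(1)
    x=Rg.apply([1,0,0]); z=Rg.apply([0,0,1])
    print('bottom',g([-75,0,6]),'foot',g([-46.5,0,77.4]),'top',g([75,0,6]),'xaxis',x.round(3),'zaxis',z.round(3))
E
python3 - <<'E'
from fp import *
B=Of+Rf.apply([-75,0,6]); B[2]=36
pp,RR=tool(B,-.061,0); print('start',pp)
n=22
for k in range(1,4):
    p,Rn=tool(B,-.061,-1.93*k/n); print(np.round(RR.inv().apply(p-pp)/40,3),np.round((RR.inv()*Rn).as_rotvec()/np.radians(6),3)); pp,RR=p,Rn
p,Rn=tool(B,-.061,-1.93); print('end',p)
E
```

```text
start [ 670.6 -252.8   28.5]
[-0.075 -0.    -0.26 ] [ 0.001  0.838 -0.   ]
[-0.075 -0.    -0.26 ] [ 0.001  0.838 -0.   ]
[-0.075 -0.    -0.26 ] [ 0.001  0.838 -0.   ]
end [ 511.39380733 -243.0763587   153.98444449]
```

Emit:
play_rows([
  {"dp":[-0.11,0,-0.36],"turn":[0,0,0],"fingers":1},
  {"dp":[-0.11,0,-0.36],"turn":[0,0,0],"fingers":1},
  {"dp":[-0.075,0,-0.26],"turn":[0,0.838,0],"fingers":1},
  {"dp":[-0.075,0,-0.26],"turn":[0,0.838,0],"fingers":1},
  {"dp":[-0.075,0,-0.26],"turn":[0,0.838,0],"fingers":1},
])

```text
clock: 24.42
eef_pos: [668.9, -252.4, 61.9]
tcp_rot: [3.141, 0.032, -0.061]
contact_force: [0.1, 0.4, -3.8]
opening: 0.718
grasp_force: 87.6
```

Emit:
play_rows([
  {"dp":[-0.075,0,-0.26],"turn":[0,0.838,0],"fingers":1},
  {"dp":[-0.075,0,-0.26],"turn":[0,0.838,0],"fingers":1},
  {"dp":[-0.075,0,-0.26],"turn":[0,0.838,0],"fingers":1},
  {"dp":[-0.075,0,-0.26],"turn":[0,0.838,0],"fingers":1},
  {"dp":[-0.075,0,-0.26],"turn":[0,0.838,0],"fingers":1},
])

```text
clock: 24.83
eef_pos: [646.0, -251.3, 111.6]
tcp_rot: [3.14, -0.407, -0.061]
contact_force: [0.3, 1.5, -3.6]
opening: 0.718
grasp_force: 87.7
```

```bash
python3 -c "
from fp import *
st();report();print(r.sense()['qpos'].round(2),r.sense()['wrist_torque'].round(2))"
```

```text
t 24.83 p [ 646.  -251.3  111.6] rot [ 3.14  -0.407 -0.061] F [ 0.3  1.5 -3.6] op 0.718 g 87.7
bottom [ 547.5 -245.    37.3] foot [ 522.9 -243.4  110.2] top [ 661.5 -251.8  134.6] xaxis [ 0.76  -0.045  0.649] zaxis [-0.647  0.041  0.761]
[-0.45  0.44  1.88  0.34  0.46  0.91] [0.15 0.18 0.08]
```

Emit:
play_rows([
  {"dp":[-0.075,0,-0.26],"turn":[0,0.838,0],"fingers":1},
  {"dp":[-0.075,0,-0.26],"turn":[0,0.838,0],"fingers":1},
  {"dp":[-0.075,0,-0.26],"turn":[0,0.838,0],"fingers":1},
  {"dp":[-0.075,0,-0.26],"turn":[0,0.838,0],"fingers":1},
  {"dp":[-0.075,0,-0.26],"turn":[0,0.838,0],"fingers":1},
])

```text
clock: 25.25
eef_pos: [628.9, -240.1, 131.1]
tcp_rot: [-3.111, -0.647, -0.06]
contact_force: [0.1, 0.1, -2.8]
opening: 0.724
grasp_force: 87.7
```

```bash
python3 -c "
from fp import *
st();report();print(r.sense()['qpos'].round(2),r.sense()['wrist_torque'].round(2))"
```

```text
t 25.25 p [ 628.9 -240.1  131.1] rot [-3.111 -0.647 -0.06 ] F [ 0.1  0.1 -2.8] op 0.724 g 87.7
bottom [ 551.  -234.3   35.5] foot [ 509.6 -234.2  100.3] top [ 638.4 -240.8  157.2] xaxis [ 0.583 -0.043  0.811] zaxis [-0.811  0.019  0.584]
[-0.52  0.38  2.06  1.22  0.32 -0.01] [0.1  0.48 0.  ]
```

Emit:
play_rows([
  {"dp":[-0.075,0,-0.26],"turn":[0,0.838,0],"fingers":1},
  {"dp":[-0.075,0,-0.26],"turn":[0,0.838,0],"fingers":1},
  {"dp":[-0.075,0,-0.26],"turn":[0,0.838,0],"fingers":1},
  {"dp":[-0.075,0,-0.26],"turn":[0,0.838,0],"fingers":1},
  {"dp":[-0.075,0,-0.26],"turn":[0,0.838,0],"fingers":1},
])

```text
clock: 25.67
eef_pos: [602.4, -230.6, 144.8]
tcp_rot: [-3.064, -0.896, -0.082]
contact_force: [0.1, 1.7, -4.7]
opening: 0.717
grasp_force: 87.8
```

```bash
python3 -c "
from fp import *
st();report();print(r.sense()['qpos'].round(2))
s,p,Rc=cur(); B=[548,-245,36]
pp,Rn=tool(B,-.061,-1.5);go(pp,Rn)"
```

```text
t 25.67 p [ 602.4 -230.6  144.8] rot [-3.064 -0.896 -0.082] F [ 0.1  1.7 -4.7] op 0.717 g 87.8
bottom [ 550.5 -223.9   33. ] foot [ 494.4 -225.2   85.5] top [ 605.1 -231.6  172.4] xaxis [ 0.365 -0.052  0.93 ] zaxis [-0.931  0.002  0.365]
[-0.62  0.4   2.24  2.06  0.55 -0.93]
shift 2 x [-0.155, 0.198, -0.482] | turn 3 x [-0.185, 0.969, -0.067]
```

The wrist has rolled through its flip and the frame is about 68° up. Now the standing pose over the pad.

```bash
python3 - <<'E'
from fp import *
s,p,Rc=cur()
B0=[550.5,-223.9,34]
# in-place: finish pitch+yaw keeping bottom fixed, n rows
from scipy.spatial.transform import Slerp
Rg0=frame(p,Rc)[1]; Rg1=R.from_euler('z',.188)*R.from_euler('y',-1.93)
w=(Rg0.inv()*Rg1).as_rotvec(); n=8; pp,RR=p,Rc
for k in range(1,n+1):
    Rg=Rg0*R.from_rotvec(w*k/n); B=np.array(B0)+(np.array([497.4,-222.9,34])-B0)*k/n
    O=B-Rg.apply([-75,0,6]); q,Rn=O+Rg.apply(rp),Rg*rR
    print(np.round(RR.inv().apply(q-pp)/40,2).tolist(),np.round((RR.inv()*Rn).as_rotvec()/np.radians(6),2).tolist()); pp,RR=q,Rn
E
```

```text
[-0.16, -0.02, -0.41] [0.23, 0.87, -0.13]
[-0.17, -0.02, -0.41] [0.23, 0.87, -0.13]
[-0.16, -0.03, -0.41] [0.23, 0.87, -0.13]
[-0.14, -0.03, -0.42] [0.23, 0.87, -0.13]
[-0.13, -0.04, -0.43] [0.23, 0.87, -0.13]
[-0.11, -0.04, -0.43] [0.23, 0.87, -0.13]
[-0.1, -0.05, -0.43] [0.23, 0.87, -0.13]
[-0.08, -0.05, -0.43] [0.23, 0.87, -0.13]
```

Emit:
play_rows([
  {"dp":[-0.16,-0.02,-0.41],"turn":[0.23,0.87,-0.13],"fingers":1},
  {"dp":[-0.17,-0.02,-0.41],"turn":[0.23,0.87,-0.13],"fingers":1},
  {"dp":[-0.16,-0.03,-0.41],"turn":[0.23,0.87,-0.13],"fingers":1},
  {"dp":[-0.14,-0.03,-0.42],"turn":[0.23,0.87,-0.13],"fingers":1},
])

```text
clock: 26.0
eef_pos: [531.5, -228.2, 157.4]
tcp_rot: [-2.99, -1.265, -0.055]
contact_force: [0.9, -0.3, -5.6]
opening: 0.718
grasp_force: 88.0
```

Emit:
play_rows([
  {"dp":[-0.13,-0.04,-0.43],"turn":[0.23,0.87,-0.13],"fingers":1},
  {"dp":[-0.11,-0.04,-0.43],"turn":[0.23,0.87,-0.13],"fingers":1},
  {"dp":[-0.1,-0.05,-0.43],"turn":[0.23,0.87,-0.13],"fingers":1},
  {"dp":[-0.08,-0.05,-0.43],"turn":[0.23,0.87,-0.13],"fingers":1},
  {"dp":[0,0,0],"turn":[0,0,0],"fingers":1},
])

```text
clock: 26.42
eef_pos: [459.1, -231.5, 145.8]
tcp_rot: [-0.207, -1.509, -2.747]
contact_force: [0.2, -1.1, -3.9]
opening: 0.722
grasp_force: 88.2
```

```bash
python3 -c "
from fp import *
st();report();print(r.sense()['qpos'].round(2))
pp,Rn=tool([497.4,-222.9,25],.188,-1.93);go(pp,Rn)
f=cam('scene','s10')
for n,v in [('B',[-75,0,6]),('T',[75,0,6]),('F',[-46.5,0,77.4]),('TL',[75,32,0]),('TR',[75,-32,0]),('BL',[-75,32,0]),('BR',[-75,-32,0])]:
    s,p,Rc=cur();O,Rg=frame(p,Rc);print(n,px(f,O+Rg.apply(v)).round(0),end=' ')
"
```

```text
t 26.42 p [ 459.1 -231.5  145.8] rot [-0.207 -1.509 -2.747] F [ 0.2 -1.1 -3.9] op 0.722 g 88.2
bottom [ 494.5 -223.    27.8] foot [ 419.  -237.3   29.4] top [ 443.  -234.4  168.2] xaxis [-0.344 -0.076  0.936] zaxis [-0.92  -0.17  -0.352]
[-1.18  1.01  2.34  1.76  1.67 -1.77]
shift 1 x [-0.074, -0.022, 0.068] | turn 1 x [0.013, -0.002, -0.112]
B [201. 164.] T [201. 126.] F [205. 151.] TL [209. 127.] TR [192. 126.] BL [210. 165.] BR [193. 164.]
```

```bash
python3 -c "
from fp import *
s,p,Rc=cur()
for d in ([0,0,-10],[10,0,0],[0,0,10],[-10,0,0]): print(d,np.round(Rc.inv().apply(d)/40,3))
pp,Rn=tool([497.4,-222.9,4],.188,-1.95);go(pp,Rn)"
```

```text
[0, 0, -10] [-0.25   0.003 -0.014]
[10, 0, 0] [-0.013  0.046  0.245]
[0, 0, 10] [ 0.25  -0.003  0.014]
[-10, 0, 0] [ 0.013 -0.046 -0.245]
shift 1 x [-0.641, -0.021, -0.049] | turn 1 x [0.02, 0.225, -0.105]
```

Emit:
play_rows([
  {"dp":[-0.2,0,-0.02],"turn":[0,0.2,-0.1],"fingers":1},
  {"dp":[-0.2,0,-0.02],"turn":[0,0,0],"fingers":1},
  {"dp":[-0.12,0,0],"turn":[0,0,0],"fingers":1},
  {"dp":[0,0,0],"turn":[0,0,0],"fingers":1},
  {"dp":[0,0,0],"turn":[0,0,0],"fingers":1},
])

```text
clock: 26.88
eef_pos: [461.3, -229.4, 130.0]
tcp_rot: [0.049, -1.492, -3.0]
contact_force: [0.3, -0.5, -4.1]
opening: 0.725
grasp_force: 88.2
```

```bash
python3 -c "
from fp import *
st();report()"
```

```text
t 26.88 p [ 461.3 -229.4  130. ] rot [ 0.049 -1.492 -3.   ] F [ 0.3 -0.5 -4.1] op 0.725 g 88.2
bottom [ 499.1 -222.4   12.7] foot [ 423.6 -236.9   12.9] top [ 444.7 -232.2  152.1] xaxis [-0.363 -0.065  0.93 ] zaxis [-0.912 -0.178 -0.369]
```

Emit:
play_rows([
  {"dp":[-0.2,0,-0.01],"turn":[0,0,0],"fingers":1},
  {"dp":[0,0,0],"turn":[0,0,0],"fingers":1},
  {"dp":[0,0,0],"turn":[0,0,0],"fingers":1},
])

```text
clock: 27.13
eef_pos: [461.2, -229.5, 121.1]
tcp_rot: [0.031, -1.492, -2.983]
contact_force: [-0.8, 0.5, -3.9]
opening: 0.721
grasp_force: 88.2
```

Emit:
play_rows([
  {"dp":[-0.04,0,0],"turn":[0,0,0],"fingers":1},
  {"dp":[0,0,0],"turn":[0,0,0],"fingers":1},
])

```text
clock: 27.3
eef_pos: [461.1, -229.5, 119.8]
tcp_rot: [0.025, -1.491, -2.977]
contact_force: [0.0, 0.2, -1.5]
opening: 0.718
grasp_force: 88.3
```

Emit:
play_rows([
  {"dp":[-0.03,0,0],"turn":[0,0,0],"fingers":1},
  {"dp":[0,0,0],"turn":[0,0,0],"fingers":1},
])

```text
clock: 27.47
eef_pos: [461.0, -229.5, 119.5]
tcp_rot: [0.022, -1.489, -2.975]
contact_force: [-3.0, -1.6, 5.7]
opening: 0.719
grasp_force: 88.4
```

```bash
python3 -c "
from fp import *
st();report();print(r.sense()['wrist_torque'].round(2))"
```

```text
t 27.47 p [ 461.  -229.5  119.5] rot [ 0.022 -1.489 -2.975] F [-3.  -1.6  5.7] op 0.719 g 88.4
bottom [ 499.2 -222.2    2.3] foot [ 423.7 -236.7    2.2] top [ 444.4 -232.3  141.5] xaxis [-0.365 -0.067  0.928] zaxis [-0.912 -0.176 -0.371]
[ 0.18 -0.33  0.  ]
```

Emit:
play_rows([
  {"dp":[0,0,0],"turn":[0,0,0],"fingers":0.2},
  {"dp":[0,0,0],"turn":[0,0,0],"fingers":0.1},
  {"dp":[0,0,0],"turn":[0,0,0],"fingers":0},
  {"dp":[0,0,0],"turn":[0,0,0],"fingers":0},
  {"dp":[0,0,0],"turn":[0,0,0],"fingers":0},
])

```text
clock: 27.88
eef_pos: [461.2, -229.5, 118.3]
tcp_rot: [0.027, -1.492, -2.979]
contact_force: [0.4, 0.7, 0.7]
opening: 1.0
grasp_force: 0.0
```

Emit:
play_rows([
  {"dp":[0,0,-0.3],"turn":[0,0,0],"fingers":0},
  {"dp":[0,0,-0.4],"turn":[0,0,0],"fingers":0},
  {"dp":[0,0,-0.4],"turn":[0,0,0],"fingers":0},
  {"dp":[0,0,-0.4],"turn":[0,0,0],"fingers":0},
  {"dp":[0,0,0],"turn":[0,0,0],"fingers":0},
])

```text
clock: 28.3
eef_pos: [401.1, -241.9, 113.4]
tcp_rot: [0.025, -1.492, -2.979]
contact_force: [-1.0, -0.0, 0.3]
opening: 1.002
grasp_force: 0.0
```

```bash
python3 - <<'E'
from fp import *
st();print(r.sense()['qpos'].round(2))
f=cam('scene','s11'); B=np.array([499.2,-222.2,2.3]); Rg=R.from_euler('z',.188)*R.from_euler('y',-1.93); O=B-Rg.apply([-75,0,6])
for n,v in [('TL',[75,32,0]),('TR',[75,-32,0]),('BL',[-75,32,0]),('BR',[-75,-32,0])]: print(n,px(f,O+Rg.apply(v)).round(1))
I=f['pixels'].astype(int); H=cv2.cvtColor(f['pixels'],cv2.COLOR_RGB2HSV)
w=(H[...,0]<25)&(H[...,1]>70)&(H[...,2]>150)
for v in range(124,178,3): print(v,''.join('#' if w[v,u] else ('w' if I[v,u].min()>140 else '.') for u in range(175,230)))
E
```

```text
t 28.3 p [ 401.1 -241.9  113.4] rot [ 0.025 -1.492 -2.979] F [-1.  -0.   0.3] op 1.002 g 0.0
[-1.36  1.12  2.32  1.57  1.65 -1.87]
TL [210.1 133.2]
TR [193.  132.1]
BL [209.7 171.3]
BR [193.2 170.2]
124 .................ww.......................w............
127 .........................................ww............
130 .......................................................
133 ...................###############.....................
136 ...................#wwwwwwwwwww##......................
139 ...................#wwwwwwwwwwww#......................
142 ...................#wwwwwwwwwww##......................
145 ..................##wwwwwwwwwww##......................
148 ..................##wwwwwwwwwww##......................
151 ...............#####wwwwwwwwwww############............
154 ..............##.###wwwwwwwwwww####wwwwwwwww.###.......
157 ..............#..###wwwwwwwwwww##.#wwwwwwwwww##........
160 .............#...###wwwwwwwwwww###.wwwwwwwww##.........
163 ............#.www###wwwwwwwwwww##.....wwwwww#..........
166 ..........###wwww###wwwwwwwwwww##....wwwwww##..........
169 .........###wwwww###############....wwwwww###..........
172 .........##wwwwwwwwwwwwwwwwwwwwwwwwwwwwwww##...........
175 ........###wwwwwwwwwwwwwwwwwwwwwwwwwwwwww###...........
```

The frame stands where predicted: face rows 133–170, columns 193–209, matching the computed corners. Now I raise the arm, turn the tool back down, and close case 3's gap.

Emit:
play_rows([
  {"dp":[0.8,0,-0.3],"turn":[0,0,0],"fingers":0},
  {"dp":[0.95,0,0],"turn":[0,0,0],"fingers":0},
  {"dp":[0.95,0,0],"turn":[0,0,0],"fingers":0},
  {"dp":[0.95,0,0],"turn":[0,0,0],"fingers":0},
  {"dp":[0.95,0,0],"turn":[0,0,0],"fingers":0},
])

```text
clock: 28.77
eef_pos: [376.8, -244.6, 297.7]
tcp_rot: [0.008, -1.492, -2.959]
contact_force: [0.5, -0.8, 0.1]
opening: 1.001
grasp_force: 0.0
```

```bash
python3 - <<'E'
from plan import *
st();print(r.sense()['qpos'].round(2)); s,p,Rc=cur()
go([450,-50,320],Rt(-.069))
E
```

```text
t 28.77 p [ 376.8 -244.6  297.7] rot [ 0.008 -1.492 -2.959] F [ 0.5 -0.8  0.1] op 1.001 g 0.0
[-1.44  0.58  2.44  1.52  1.66 -1.45]
shift 5 x [0.069, -0.886, 0.551] | turn 16 x [-0.127, -0.979, 0.118]
```

Emit:
play_rows([
  {"dp":[0,0,0],"turn":[-0.13,-0.98,0.12],"fingers":0},
  {"dp":[0,0,0],"turn":[-0.13,-0.98,0.12],"fingers":0},
  {"dp":[0,0,0],"turn":[-0.13,-0.98,0.12],"fingers":0},
  {"dp":[0,0,0],"turn":[-0.13,-0.98,0.12],"fingers":0},
  {"dp":[0,0,0],"turn":[-0.13,-0.98,0.12],"fingers":0},
])

```text
clock: 29.18
eef_pos: [376.6, -244.9, 297.0]
tcp_rot: [-3.034, -1.129, 0.012]
contact_force: [0.5, 0.6, -0.4]
opening: 0.996
grasp_force: 0.0
```

Emit:
play_rows([
  {"dp":[0,0,0],"turn":[-0.13,-0.98,0.12],"fingers":0},
  {"dp":[0,0,0],"turn":[-0.13,-0.98,0.12],"fingers":0},
  {"dp":[0,0,0],"turn":[-0.13,-0.98,0.12],"fingers":0},
  {"dp":[0,0,0],"turn":[-0.13,-0.98,0.12],"fingers":0},
  {"dp":[0,0,0],"turn":[-0.13,-0.98,0.12],"fingers":0},
])

```text
clock: 29.6
eef_pos: [376.9, -243.4, 296.7]
tcp_rot: [-3.074, -0.642, -0.012]
contact_force: [-0.1, 0.2, -1.0]
opening: 0.999
grasp_force: 0.0
```

Emit:
play_rows([
  {"dp":[0,0,0],"turn":[-0.13,-0.98,0.12],"fingers":0},
  {"dp":[0,0,0],"turn":[-0.13,-0.98,0.12],"fingers":0},
  {"dp":[0,0,0],"turn":[-0.13,-0.98,0.12],"fingers":0},
  {"dp":[0,0,0],"turn":[-0.13,-0.98,0.12],"fingers":0},
  {"dp":[0,0,0],"turn":[-0.13,-0.98,0.12],"fingers":0},
])

```text
clock: 30.02
eef_pos: [376.7, -242.7, 295.9]
tcp_rot: [-3.123, -0.137, -0.053]
contact_force: [-0.0, -0.1, -0.9]
opening: 1.001
grasp_force: 0.0
```

```bash
python3 - <<'E'
from plan import *
from meas import *
st();print(r.sense()['qpos'].round(2))
go([*fen(-50,-152),110],Rt(-.069))
f=cam('top','t12'); H=cv2.cvtColor(f['pixels'],cv2.COLOR_RGB2HSV)
m=(H[...,1]<50)&(H[...,2]>110); m[:140]=0;m[245:]=0;m[:,:165]=0;m[:,290:]=0
for q in comps(m,150): print(rect(f,q,30),q.sum())
I=f['pixels'].astype(int)
# profile along row direction at fence x=-25 and x=-80, z=30
for x in (-25,-80):
    print(x,[int(I[int(round(b)),int(round(a)),1]) for a,b in [px(f,[*fen(x,-y),30]) for y in range(0,200,2)]])
for y in (-20,-80,-140):
    print(y,[int(I[int(round(b)),int(round(a)),1]) for a,b in [px(f,[*fen(x,y),25]) for x in range(-112,12,2)]])
E
```

```text
t 30.02 p [ 376.7 -242.7  295.9] rot [-3.123 -0.137 -0.053] F [-0.  -0.1 -0.9] op 1.001 g 0.0
[-0.65 -0.06  1.98  0.1   1.12  0.94]
shift 10 x [0.5, -0.9, 0.555] | turn 2 x [-0.093, -0.654, 0.081]
(array([626.1, 199.1, 118.5, 101.4]), 1.499) 1480
(array([617.6, 103.3, 102.9,  60.4]), -0.074) 770
-25 [171, 171, 163, 164, 164, 165, 165, 162, 162, 150, 159, 159, 165, 167, 167, 171, 157, 108, 108, 109, 141, 141, 152, 163, 170, 170, 170, 170, 170, 159, 127, 155, 155, 167, 167, 167, 167, 169, 169, 166, 166, 166, 166, 166, 171, 171, 167, 130, 106, 106, 141, 151, 151, 156, 167, 171, 171, 173, 170, 170, 127, 74, 73, 73, 124, 165, 165, 172, 171, 171, 170, 171, 167, 167, 152, 163, 163, 170, 170, 169, 169, 153, 132, 132, 147, 156, 168, 168, 172, 171, 171, 173, 162, 109, 109, 71, 72, 72, 74, 78]
-80 [171, 171, 164, 166, 166, 167, 166, 163, 163, 150, 161, 161, 168, 170, 171, 171, 155, 104, 104, 110, 143, 151, 151, 154, 167, 167, 172, 172, 172, 159, 128, 158, 158, 170, 170, 170, 169, 169, 167, 167, 164, 166, 166, 170, 169, 165, 165, 131, 108, 108, 143, 155, 158, 158, 170, 174, 174, 177, 175, 139, 1
[... 420 characters left out ...]
 159, 159, 159, 159, 159, 162, 163, 156, 156, 158, 190, 190, 210, 210, 210, 204]
-80 [83, 82, 79, 79, 72, 94, 150, 150, 170, 171, 171, 170, 168, 168, 166, 166, 164, 164, 160, 152, 162, 161, 164, 166, 166, 166, 163, 163, 163, 165, 162, 162, 156, 151, 162, 161, 163, 163, 165, 165, 163, 163, 163, 166, 166, 163, 157, 157, 154, 157, 161, 161, 166, 165, 165, 157, 185, 206, 206, 207, 204, 204]
-140 [81, 78, 68, 84, 84, 134, 166, 166, 174, 172, 172, 173, 172, 173, 173, 172, 172, 172, 173, 173, 172, 172, 172, 171, 171, 170, 171, 170, 170, 171, 171, 172, 173, 172, 172, 171, 170, 172, 172, 171, 170, 170, 171, 170, 172, 172, 170, 171, 171, 173, 170, 170, 168, 156, 146, 146, 187, 211, 211, 211, 204, 206]
```

Cases 1 and 2 are tight. Case 3 is at (617.6,103.3), square, with a gap of about 6 mm to close.

Emit:
play_rows([
  {"dp":[0,0,0],"turn":[-0.09,-0.65,0.08],"fingers":0.3},
  {"dp":[0,0,0],"turn":[-0.09,-0.65,0.08],"fingers":0.3},
  {"dp":[0.43,-0.86,0],"turn":[0,0,0],"fingers":0.3},
  {"dp":[0.43,-0.86,0],"turn":[0,0,0],"fingers":0.3},
  {"dp":[0.43,-0.86,0],"turn":[0,0,0],"fingers":0.3},
])

```text
clock: 30.48
eef_pos: [435.1, -141.8, 295.0]
tcp_rot: [-3.136, -0.004, -0.069]
contact_force: [0.5, 0.2, 1.1]
opening: 0.698
grasp_force: 0.0
```

Emit:
play_rows([
  {"dp":[0.43,-0.75,0.4],"turn":[0,0,0],"fingers":0.3},
  {"dp":[0.43,-0.75,0.4],"turn":[0,0,0],"fingers":0.3},
  {"dp":[0.43,-0.75,0.5],"turn":[0,0,0],"fingers":0.3},
  {"dp":[0.43,-0.75,0.5],"turn":[0,0,0],"fingers":0.3},
  {"dp":[0.43,-0.75,0.5],"turn":[0,0,0],"fingers":0.3},
])

```text
clock: 30.9
eef_pos: [531.2, 2.4, 203.1]
tcp_rot: [-3.137, -0.004, -0.068]
contact_force: [0.8, -0.2, 0.5]
opening: 0.7
grasp_force: 0.0
```

```bash
python3 - <<'E'
from plan import *
st();go([617.6,103.3,90],Rt(-.072))
E
```

```text
t 30.9 p [531.2   2.4 203.1] rot [-3.137 -0.004 -0.068] F [ 0.8 -0.2  0.5] op 0.7 g 0.0
shift 3 x [0.658, -0.882, 0.95] | turn 1 x [-0.049, -0.036, 0.043]
```

Emit:
play_rows([
  {"dp":[0.49,-0.66,0.5],"turn":[-0.05,0,0.04],"fingers":0.4},
  {"dp":[0.49,-0.66,0.5],"turn":[0,0,0],"fingers":0.4},
  {"dp":[0.49,-0.66,0.5],"turn":[0,0,0],"fingers":0.4},
  {"dp":[0.49,-0.66,0.5],"turn":[0,0,0],"fingers":0.4},
  {"dp":[0,0,0.5],"turn":[0,0,0],"fingers":0.5},
])

```text
clock: 31.32
eef_pos: [620.5, 104.3, 103.4]
tcp_rot: [-3.14, -0.007, -0.07]
contact_force: [-0.1, -1.0, 0.3]
opening: 0.5
grasp_force: 0.0
```

Emit:
play_rows([
  {"dp":[0,0,0],"turn":[0,0,0],"fingers":0.5},
  {"dp":[0,0,0],"turn":[0,0,0],"fingers":0.5},
])

```text
clock: 31.48
eef_pos: [615.5, 99.5, 103.1]
tcp_rot: [3.139, 0.0, -0.072]
contact_force: [-0.8, 0.6, -0.6]
opening: 0.501
grasp_force: 0.0
```

```bash
python3 - <<'E'
from plan import *
st();go([617.6,103.3,39],Rt(-.072))
E
```

```text
t 31.48 p [615.5  99.5 103.1] rot [ 3.139  0.    -0.072] F [-0.8  0.6 -0.6] op 0.501 g 0.0
shift 2 x [0.023, -0.051, 0.801] | turn 1 x [0.022, 0.002, 0.0]
```

Emit:
play_rows([
  {"dp":[0.02,-0.05,0.8],"turn":[0,0,0],"fingers":0.5},
  {"dp":[0.02,-0.05,0.8],"turn":[0,0,0],"fingers":0.5},
  {"dp":[0,0,0],"turn":[0,0,0],"fingers":0.5},
  {"dp":[0,0,0],"turn":[0,0,0],"fingers":1},
  {"dp":[0,0,0],"turn":[0,0,0],"fingers":1},
], force=40)

```text
clock: 31.9
eef_pos: [620.5, 102.2, 42.7]
tcp_rot: [3.14, -0.006, -0.074]
contact_force: [0.2, 0.4, 0.2]
opening: 0.227
grasp_force: 0.9
```

Emit:
play_rows([
  {"dp":[0,0,0],"turn":[0,0,0],"fingers":1},
  {"dp":[0,0,0],"turn":[0,0,0],"fingers":1},
  {"dp":[0.05,0,0],"turn":[0,0,0],"fingers":1},
  {"dp":[0.05,0,0],"turn":[0,0,0],"fingers":1},
  {"dp":[0,0,0],"turn":[0,0,0],"fingers":1},
])

```text
clock: 32.32
eef_pos: [622.7, 102.5, 42.7]
tcp_rot: [3.139, -0.002, -0.074]
contact_force: [-10.5, 1.2, 18.1]
opening: 0.173
grasp_force: 45.0
```

Emit:
play_rows([
  {"dp":[0.04,0,0],"turn":[0,0,0],"fingers":1},
  {"dp":[0,0,0],"turn":[0,0,0],"fingers":1},
])

```text
clock: 32.48
eef_pos: [623.0, 102.5, 42.7]
tcp_rot: [3.139, 0.001, -0.074]
contact_force: [-15.4, 3.5, 22.5]
opening: 0.17
grasp_force: 45.5
```

```bash
python3 - <<'E'
from plan import *
st();fx()
E
```

```text
t 32.48 p [623.  102.5  42.7] rot [ 3.139e+00  1.000e-03 -7.400e-02] F [-15.4   3.5  22.5] op 0.17 g 45.5
in fence [ -49.7 -158.3]
```

Emit:
play_rows([
  {"dp":[0,-0.08,-0.03],"turn":[0,0,0],"fingers":1},
  {"dp":[0,-0.08,0],"turn":[0,0,0],"fingers":1},
  {"dp":[0,0,0],"turn":[0,0,0],"fingers":1},
])

```text
clock: 32.73
eef_pos: [623.2, 106.8, 42.7]
tcp_rot: [3.136, 0.001, -0.073]
contact_force: [-11.9, -8.4, 11.9]
opening: 0.171
grasp_force: 44.3
```

Emit:
play_rows([
  {"dp":[0,-0.08,0],"turn":[0,0,0],"fingers":1},
  {"dp":[0,0,0],"turn":[0,0,0],"fingers":1},
])

```text
clock: 32.9
eef_pos: [623.3, 109.5, 42.7]
tcp_rot: [3.135, 0.001, -0.073]
contact_force: [-12.1, -11.3, 12.0]
opening: 0.171
grasp_force: 44.3
```

Emit:
play_rows([
  {"dp":[0,-0.06,0],"turn":[0,0,0],"fingers":1},
  {"dp":[0,0,0],"turn":[0,0,0],"fingers":1},
])

```text
clock: 33.07
eef_pos: [623.6, 110.7, 42.8]
tcp_rot: [3.134, 0.001, -0.072]
contact_force: [-10.6, -16.9, 14.1]
opening: 0.171
grasp_force: 44.5
```

```bash
python3 - <<'E'
from plan import *
st();fx()
E
```

```text
t 33.07 p [623.6 110.7  42.8] rot [ 3.134e+00  1.000e-03 -7.200e-02] F [-10.6 -16.9  14.1] op 0.171 g 44.5
in fence [ -49.7 -150.1]
```

Emit:
play_rows([
  {"dp":[0.02,-0.08,0],"turn":[0,0,0],"fingers":1},
  {"dp":[0,0,0],"turn":[0,0,0],"fingers":1},
])

```text
clock: 33.23
eef_pos: [623.7, 111.1, 42.9]
tcp_rot: [3.129, 0.003, -0.071]
contact_force: [-14.4, -31.5, 20.7]
opening: 0.173
grasp_force: 45.3
```

Emit:
play_rows([
  {"dp":[-0.05,0.1,-0.02],"turn":[0,0,0],"fingers":1},
  {"dp":[0,0,0],"turn":[0,0,0],"fingers":1},
])

```text
clock: 33.4
eef_pos: [623.7, 110.6, 43.3]
tcp_rot: [3.136, -0.002, -0.073]
contact_force: [-4.6, -11.8, 4.2]
opening: 0.173
grasp_force: 43.4
```

```bash
python3 - <<'E'
from plan import *
st();fx()
E
```

```text
t 33.4 p [623.7 110.6  43.3] rot [ 3.136e+00 -2.000e-03 -7.300e-02] F [ -4.6 -11.8   4.2] op 0.173 g 43.4
in fence [ -49.5 -150.1]
```

Residual load is small, so I release, rise and retreat clear for a top-view check.

Emit:
play_rows([
  {"dp":[0,0.04,0],"turn":[0,0,0],"fingers":1},
  {"dp":[0,0,0],"turn":[0,0,0],"fingers":0.6},
  {"dp":[0,0,0],"turn":[0,0,0],"fingers":0.5},
  {"dp":[0,0,0],"turn":[0,0,0],"fingers":0.5},
  {"dp":[0,0,-0.8],"turn":[0,0,0],"fingers":0.5},
])

```text
clock: 33.82
eef_pos: [621.5, 111.4, 70.0]
tcp_rot: [3.137, 0.004, -0.073]
contact_force: [-1.0, -0.8, -0.5]
opening: 0.498
grasp_force: 0.0
```

Emit:
play_rows([
  {"dp":[0,0,-1],"turn":[0,0,0],"fingers":0.5},
  {"dp":[0,0,-1],"turn":[0,0,0],"fingers":0.5},
  {"dp":[-0.7,0.4,-0.5],"turn":[0,0,0],"fingers":0.5},
  {"dp":[-0.7,0.4,-0.5],"turn":[0,0,0],"fingers":0.5},
  {"dp":[-0.8,0.4,0],"turn":[0,0,0],"fingers":0.5},
])

```text
clock: 34.23
eef_pos: [535.2, 71.1, 198.5]
tcp_rot: [3.141, -0.012, -0.073]
contact_force: [1.7, 0.3, -0.1]
opening: 0.496
grasp_force: 0.0
```

Emit:
play_rows([
  {"dp":[-0.9,0.4,0],"turn":[0,0,0],"fingers":0.5},
  {"dp":[-0.9,0.4,0],"turn":[0,0,0],"fingers":0.5},
  {"dp":[-0.9,0.4,0],"turn":[0,0,0],"fingers":0.5},
  {"dp":[0,0,0],"turn":[0,0,0],"fingers":0.5},
  {"dp":[0,0,0],"turn":[0,0,0],"fingers":0.5},
])

```text
clock: 34.65
eef_pos: [420.7, 30.5, 194.4]
tcp_rot: [3.139, -0.005, -0.074]
contact_force: [1.1, 0.1, 0.8]
opening: 0.501
grasp_force: 0.0
```

```bash
python3 - <<'E'
from plan import *
from meas import *
st()
f=cam('top'); H=cv2.cvtColor(f['pixels'],cv2.COLOR_RGB2HSV)
m=(H[...,1]<50)&(H[...,2]>110); m[:140]=0;m[245:]=0;m[:,:165]=0;m[:,290:]=0
for q in comps(m,150): print(rect(f,q,30),q.sum())
a=cv2.cvtColor(f['pixels'],cv2.COLOR_RGB2BGR); g=cv2.cvtColor(cam('scene')['pixels'],cv2.COLOR_RGB2BGR)
t=cv2.resize(a[140:260,160:300],(440,377),interpolation=cv2.INTER_CUBIC)
t2=cv2.resize(a[150:290,310:440],(350,377),interpolation=cv2.INTER_CUBIC)
g2=cv2.resize(g[110:200,130:420],(790,222))
cv2.imwrite('pics/fin.png',np.vstack([np.hstack([t,t2]),g2[:222]]))
E
```

```text
t 34.65 p [420.7  30.5 194.4] rot [ 3.139 -0.005 -0.074] F [1.1 0.1 0.8] op 0.501 g 0.0
(array([624. , 169.1, 178.9, 102.1]), 1.503) 2241
```

View pics/fin.png

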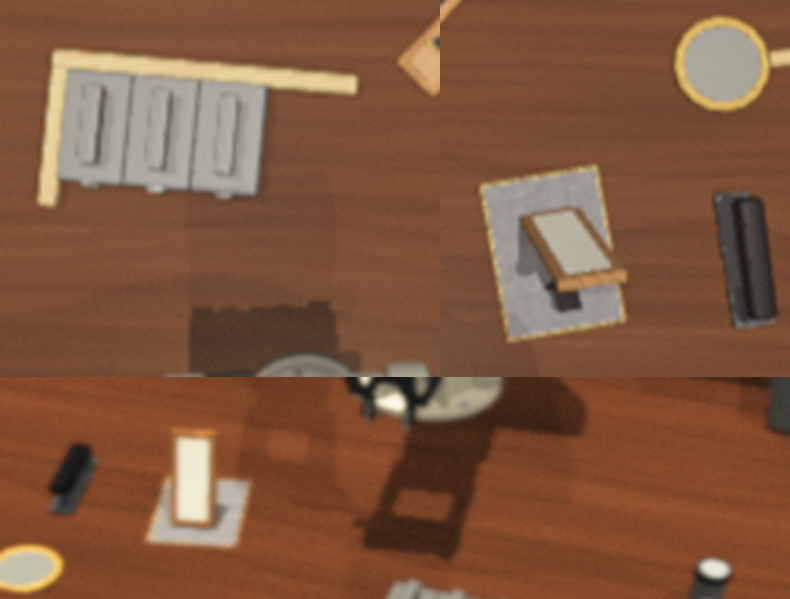

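The picture shows the three cases as one tight, square block in the corner: 179 × 102 mm, at (165,130) in the crop. The frame stands on the pad at (570,245), facing the window, and the other objects are where they were. I hand in.

```bash
python3 -c "
from rig import r
print(r.sign_off())"
```

```text
the job is handed in; nothing more can be done
None
```

I handed the job in: the last camera check showed the three coin cases tight and square in the fence corner and the frame standing on its open kickstand mid-pad facing the window, with the other objects left alone; sign-off returned no verdict.

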